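Pack the spares case from the parts drawer

ROBOT

A 6-joint arm with a two-finger parallel gripper is mounted at the origin on the work surface. World frame = base frame: x ahead of the robot, y to its left, z up, the work surface at z = 0. Lengths are in mm, angles in rad, forces in N, time in s.
With the tool pointing down it reaches from about 325 to 925 mm from the base axis. Payload 3.1 kg.
Tool frame: the origin (TCP) lies midway between the tips of the shut fingers; the grasp point (between the pads) lies 19 mm behind it; z points along the fingers, y is the line along which they close (so a half turn about z gives the same grasp; the last joint's range is limited). The gripper opens to 85 mm and grips with 20 to 120 N. Pads are 22 mm wide; open, the fingers measure 114 mm over their backs; the gripper's body (76 mm by 85 mm) begins 54 mm behind the grasp point. The pads swing forward as they close: fully open they stand 13 mm farther back than shut.
Start: joints at [-1.322, 0.217, 1.613, -0, 1.311, -0.112], TCP at [220.661, -584.763, 231.3] pointing down, gripper open.
Joint ranges: [-2.75, 2.75], [-0.78, 2.1], [0.31, 2.55], [-1.13, 4.27], [0.13, 2.63], [-2.58, 2.58]. Speed limits (rad/s): [2.79, 2.79, 3.14, 3.14, 3.14, 3.14].

INTERFACE

Orientations are given as a unit quaternion [x, y, z, w].
In Python, from rig import get_state, read_camera, finish_job gives the robot as it stands.
- The arm moves only by the tool step_arm, never from a script. Its arguments are lists of equal length, an entry for each row: "twist": the turn, a rotation vector about the tool's x, y, z normalised to -1 to 1, where 1 is 2 rad, a list of three; "dp": the shift along the tool's x, y, z normalised to -1 to 1, where 1 is 0.15 m, a list of three; "jaw": the opening, from 0 (shut) to 1 (fully open). A call has 1 to 10 rows; each row shifts and turns the commanded pose from where the row before left it, along the tool's axes as they then stand; what a row does not reach is not made up. A row lasts 1/8 s, in which the tool goes at most 62.5 mm and 10.7 degrees, less where a joint would pass 70% of its speed; a pose out of reach is approached as far as the arm can. A call with a number of a shift or a turn outside -1 to 1 is refused whole. A call with a gripper value outside its range is refused whole. The fingers move at their own pace and stop on an object; "squeeze" is the grip in N (left out, the last holds). Time passes only in rows, so rows that do not move let the fingers close. It gives the time, the measured TCP pose, the force, the opening and the grip force at its end, in the units of the state.
- get_state(): the state, without advancing time (a new reading comes with each control period).
- read_camera(name): name is "scene" or "top" or "wrist"; returns a dict with "color" (384x512x3 uint8, red, green, blue), "z_map" (384x512 float32, mm along the optical axis (not along the pixel's ray), 0 where there is no reading), "fx", "fy", "cx", "cy" (pixels), "k1" (the pictures are not rectified: a ray, as slopes to the right and down, at radius r is drawn at 1 + k1 r^2 times it, then the intrinsics apply), "xyz" and "orientation" of the camera in the world. Camera axes: x right, y down, z forward; pixel columns grow to the right and rows downward; lengths in mm; the calibration is good to about 2 mm. A picture is of the moment at which its call begins.
- finish_job(): hands the job in; it is judged then, once.
The state is a dict: "t": time; "joint_pos": joint angles; "qd": joint speeds; "joint_efforts": joint torques, N m; "ee_pos": TCP position; "orientation": TCP orientation; "ft_force": force on the tool from outside, world axes, zero at the start; "moment": the same for the moment, N m; "grip_width": finger opening in mm; "gripper_force": force on a finger pad.
Only numpy, scipy, OpenCV 4.12 (cv2) and the standard library are available. Lean on these libraries where they do the work, as an engineer would, in place of code of your own. Each camera call takes 0.05 s, during which the arm holds its last target. There are 200 camera calls.

TASK

Pack the spares case: swing the case's orange latch up, open its lid right up, and pull the top drawer of the parts cabinet out to its stop. Move every black star knob in the drawer into the case's orange-floored bay and every grey clamp block into the blue-floored bay, each lying on the floor of its bay and none on top of another; the cardboard screw box stays in the drawer. Then push the drawer fully shut, close the lid and swing the latch back down home, without shifting the other things on the bench.

Things in the scene. Friction and masses are not known exactly. Their poses are not given: they have to be found in the camera images.
- cabinet: grey steel parts cabinet with two blue drawer fronts, 220 deep (x) x 320 wide (y) x 124 mm high, fixed to the bench; origin: centre of its underside; its front faces its own -x
- cabinet_drawer0 (a joint): how far the top drawer is pulled out, m: 0 shut, 0.150 at its stop. It slides along the cabinet's -x, needs about 1 to 2 N, and stays where it is left. It starts shut or a few mm ajar. The lower drawer is not needed
- cabinet_drawer0_handle (a point): middle of the top drawer's steel bar handle: a round bar 11 mm thick, 120 mm long along the cabinet's y, 91 mm above the bench, 33 mm below the cabinet's top, 35 mm in front of the blue drawer front (clear gap behind the bar 29 mm); two thin stems carry it 51 mm either side of the middle. Axes as the cabinet's
- drawer_floor (a point): centre of the top drawer's inner floor, 72 mm above the bench; moves with the drawer; axes as the cabinet's. Inside it is 134 (x) x 278 mm (y), side and back walls 30 mm high, blue front 40 mm above the floor. Contents stand in two rows 32 mm in front of and behind this point. At the stop the whole inside is clear of the cabinet, whose top's front edge is then 77 mm behind this point
- case: black plastic spares case, 180 deep (x) x 280 wide (y) mm, tray 62 mm high with 5 mm walls and floor, fixed to the bench, with a flat lid hinged at its back; origin: centre of its underside; its front, with the latch, faces its own -x. A 5 mm wall along x at y = 0, as high as the tray, parts it into two bays of 170 x 132 mm, centred 67.5 mm either side
- bay_orange (a point): centre of the floor of the bay with the orange floor (the case's +y half), 5 mm above the bench; axes as the case's
- bay_blue (a point): centre of the floor of the bay with the blue floor (the case's -y half), 5 mm above the bench; axes as the case's
- lid (a joint): angle of the case's lid, rad: 0 shut, 1.7 fully open (just past upright, its stop). Stiff hinge: it stays wherever it is left; moving it takes about 4 N at its front edge. While the latch is home its hook holds the lid shut
- lid_hinge (a point): middle of the lid's hinge line, at the case's back rim: 90 mm behind the case's centre and 62.5 mm above the bench; the lid turns about the case's y through this point. The lid rises 13 mm above this point when shut, and 288 mm wide
- latch (a joint): angle of the orange latch lever against the lid, rad: 0 home (hanging down the case's front, its hook under the case's catch), 1.65 swung fully out and up (its stop; it then stands forward from the lid like a tab, by which the lid is lifted and lowered). Light friction: it stays where it is left, and drags a little between gripping pads, so swing slightly past home
- latch_pin (a point): middle of the latch's pin, on the lid's front edge: 188 mm in front of the lid's hinge line and 4 mm above it while the lid is shut (98 mm in front of the case's centre, 66.5 mm above the bench); the lever turns about the case's y through this point. Axes turn with the lever
- latch_grip (a point): middle of the rolled bar at the latch lever's free end: 16 mm in front of the pin and 36 mm below it when home. The bar is 10 mm thick and 38 mm long (case's y), the lever plate above it 30 mm wide; fingers from above take the bar by its two ends, closing along the case's y, and it can then turn between the pads. Axes turn with the lever, parallel to the case's when lid and latch are at 0
- knob1: black star-shaped hand knob with a brass eye, 40 mm across its six rounded lobes, 22 mm high, about 45 g; starts flat in the top drawer; may be absent. Origin: its centre (11 mm above what it lies on, either way up). z: its axis. A lobe points along x, the others every 60 degrees, so fingers closing along y (or at 60 or 120 degrees to it) bear flat on two lobes a side, 36.5 mm apart
- knob2: black star-shaped hand knob with a brass eye, 40 mm across its six rounded lobes, 22 mm high, about 45 g; starts flat in the top drawer; may be absent. Origin: its centre (11 mm above what it lies on, either way up). z: its axis. A lobe points along x, the others every 60 degrees, so fingers closing along y (or at 60 or 120 degrees to it) bear flat on two lobes a side, 36.5 mm apart
- knob3: black star-shaped hand knob with a brass eye, 40 mm across its six rounded lobes, 22 mm high, about 45 g; starts flat in the top drawer; may be absent. Origin: its centre (11 mm above what it lies on, either way up). z: its axis. A lobe points along x, the others every 60 degrees, so fingers closing along y (or at 60 or 120 degrees to it) bear flat on two lobes a side, 36.5 mm apart
- block1: grey clamp block with a dark bore and slit in its top, 50 x 30 x 24 mm (x, y, z), about 80 g; starts lying flat in the top drawer; may be absent. Origin: its centre (12 mm above what it lies on). Take it across y, 30 mm
- block2: grey clamp block with a dark bore and slit in its top, 50 x 30 x 24 mm (x, y, z), about 80 g; starts lying flat in the top drawer; may be absent. Origin: its centre (12 mm above what it lies on). Take it across y, 30 mm
- screwbox: small cardboard screw box with a red stripe, 46 x 38 x 26 mm, lying in the top drawer among the spares; belongs in the drawer and stays there; origin: its centre
- tape: yellow tape measure standing on the bench between the robot and the equipment, 66 x 34 x 50 mm, bystander; origin: centre of its underside
- oil: white oil bottle with a red cap, 44 mm thick, 115 mm high, standing behind the gap between cabinet and case, bystander; origin: centre of its underside
- screwdriver: yellow screwdriver, 200 mm long, lying at the robot's left, bystander; origin: under its middle
- wrench: steel spanner, 180 mm long, lying at the robot's right, bystander; origin: under its middle

How it is judged:
By the outcome, as a careful person would: the job done as asked, in the order asked, and still so for the second after the job is handed in, with the robot touching nothing.
Of knob1, knob2, knob3, block1, block2 only 2 to 4 are there at a start; the rules pass over those that are not, and their reading is None.
At some moment in a run one of knob1, knob2, knob3 may be knocked a few centimetres aside while the robot is not near it.
Once in a run the grip may slacken for a moment while it holds something.
It also fails if it takes over 210 s, if anything falls off the work surface, if the arm or the gripper's body presses on something with over 40 N, if the wrist force passes 120 N, or if a joint passes its speed limit or range.

## Working session

There is one attempt and no reset: what is moved stays moved. The work goes in short steps, Python scripts to look and compute and a tool call to move; the robot and the scene stay as the last step left them, time stands still between calls to the robot, and variables do not carry over. Pictures are saved under pics/ and viewed, at most 14 in all, crops included, and the job is handed in when it is done.

Besides the shell and the picture viewer there is one more tool, called after "Emit:" by a JSON object that holds its "name" and its "arguments", one argument or row to a line. step_arm: Moves the arm, as the interface text tells. Its arguments: {"type":"object","properties":{"twist":{"type":"array","items":{"type":"array","items":{"type":"number","minimum":-1,"maximum":1}}},"dp":{"type":"array","items":{"type":"array","items":{"type":"number","minimum":-1,"maximum":1}}},"jaw":{"type":"array","items":{"type":"number"}},"squeeze":{"type":"number"}},"required":["twist","dp","jaw"]}

```bash
ls; mkdir -p pics
cat > h.py <<'E'
import numpy as np, cv2
from scipy.spatial.transform import Rotation as R
from rig import get_state, read_camera, finish_job
def snap(n,f=None):
    c=read_camera(n)
    if f: cv2.imwrite('pics/'+f,c['color'][:,:,::-1])
    return c
def rays(c,uv):
    uv=np.atleast_2d(np.float64(uv)); d=(uv-[c['cx'],c['cy']])/[c['fx'],c['fy']]
    s=d.copy()
    for _ in range(20): s=d/(1+c['k1']*(s**2).sum(1,keepdims=True))
    return np.c_[s,np.ones(len(s))]
def pts(c,uv,z=None):
    "pixel->world; by depth map, or on plane z"
    r=rays(c,uv); M=R.from_quat(c['orientation']).as_matrix(); o=np.array(c['xyz']); w=r@M.T
    if z is None:
        uv=np.atleast_2d(uv).astype(int); k=c['z_map'][uv[:,1],uv[:,0]]
        return o+w*k[:,None]
    return o+w*((z-o[2])/w[:,2])[:,None]
def cloud(c):
    h,w=c['z_map'].shape; g=np.mgrid[0:h,0:w]; uv=np.c_[g[1].ravel(),g[0].ravel()]
    return pts(c,uv).reshape(h,w,3)
E
python3 - <<'E'
from h import *
for n in ('scene','top'):
    c=snap(n,n+'0.png'); print(n,c['xyz'],R.from_quat(c['orientation']).as_matrix().round(2).tolist(),c['fx'],c['k1'])
s=get_state();print({k:np.round(v,3) for k,v in s.items()})
E
```

```text
pics
scene [1365.87981659  -20.44423254 1369.6175868 ] [[-0.04, 0.83, -0.55], [1.0, 0.03, -0.03], [-0.01, -0.55, -0.83]] 482.23101894110226 0.0515450983370737
top [ 431.87498787  -44.30986208 1847.05312177] [[0.01, -1.0, 0.04], [-1.0, -0.01, -0.01], [0.01, -0.04, -1.0]] 493.8553261432083 -0.09108597124524925
{'t': np.float64(0.1), 'joint_pos': array([-1.322,  0.218,  1.615,  0.   ,  1.311, -0.112]), 'qd': array([-0.001, -0.001, -0.004, -0.001,  0.001, -0.001]), 'joint_efforts': array([ 0.0000e+00, -3.9807e+01, -3.0497e+01, -0.0000e+00,  4.0000e-03,
        0.0000e+00]), 'ee_pos': array([ 220.458, -584.014,  230.061]), 'orientation': array([ 0.984,  0.179, -0.   , -0.001]), 'ft_force': array([ 0.98 , -0.542, -0.225]), 'moment': array([ 0.011, -0.007, -0.014]), 'gripper_force': np.float64(0.0), 'grip_width': np.float64(85.479)}
```

View pics/scene0.png

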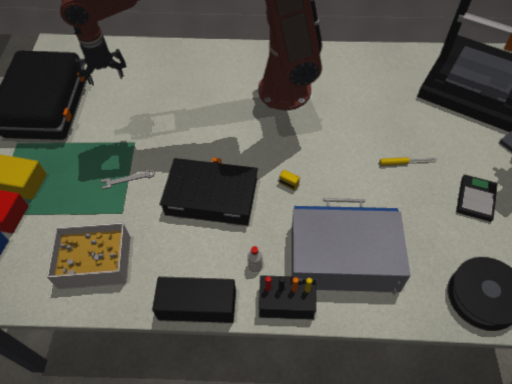

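View pics/top0.png

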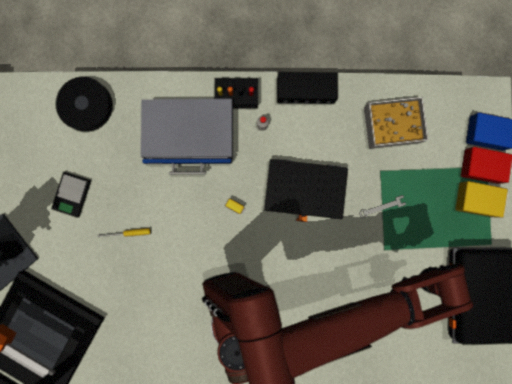

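The top view shows the cabinet at about (187,130), its handle at (188,170), the case at (307,187) with its latch at (303,217), the tape at (235,204) and the oil bottle at (264,121). I'll measure the poses next.

Run:
```python
from h import *
c=snap('top'); P=cloud(c); col=c['color'].astype(int); hsv=cv2.cvtColor(c['color'],cv2.COLOR_RGB2HSV)
def comp(m,name,z):
    m=cv2.morphologyEx(m.astype(np.uint8),cv2.MORPH_OPEN,np.ones((3,3),np.uint8))
    n,l,s,ce=cv2.connectedComponentsWithStats(m)
    i=1+np.argmax(s[1:,4]); k=l==i
    ct=max(cv2.findContours(k.astype(np.uint8),0,1)[0],key=cv2.contourArea)[:,0,:]
    q=pts(c,ct,z)[:,:2].astype(np.float32); r=cv2.minAreaRect(q)
    zz=P[k][:,2]; print(name,r,'corners',cv2.boxPoints(r).round().tolist(),'z med',np.median(zz).round(1),'n',k.sum()); return k
v,u=np.mgrid[0:384,0:512]
box=lambda a,b,cc,d:(u>a)&(u<b)&(v>cc)&(v<d)
comp((P[...,2]>110)&(P[...,2]<140)&box(130,245,85,170),'cab',124)
comp((P[...,2]>60)&(P[...,2]<95)&box(255,360,145,230)&(hsv[...,2]<70),'lid',75.5)
comp((P[...,2]>75)&(P[...,2]<105)&box(160,215,163,180),'handle',95)
o=(hsv[...,0]<15)&(hsv[...,1]>150)&(hsv[...,2]>90)&box(290,320,205,230); print('latch',pts(c,np.c_[u[o],v[o]],66).mean(0),P[o].mean(0),o.sum())
k=comp((hsv[...,0]>20)&(hsv[...,0]<35)&(hsv[...,1]>120)&box(220,250,190,220),'tape',50)
c=snap('scene'); P=cloud(c);hsv=cv2.cvtColor(c['color'],cv2.COLOR_RGB2HSV)
comp((P[...,2]>112)&(P[...,2]<136)&box(285,415,200,290),'cab',124)
comp((P[...,2]>66)&(P[...,2]<90)&box(155,265,155,230)&(hsv[...,2]<80),'lid',75.5)
comp((P[...,2]>75)&(P[...,2]<110)&box(315,375,192,206),'handle',95)
o=(hsv[...,0]<15)&(hsv[...,1]>150)&(hsv[...,2]>90)&box(205,230,150,170);print('latch',P[o].mean(0),o.sum())
comp((hsv[...,0]>20)&(hsv[...,0]<35)&(hsv[...,1]>120)&box(270,305,165,195),'tape',50)
```

```text
cab ((717.5040283203125, 194.723388671875), (205.87088012695312, 320.39434814453125), 0.377084881067276) corners [[614.0, 354.0], [616.0, 34.0], [821.0, 35.0], [819.0, 356.0]] z med 124.0 n 5219
lid ((505.6849365234375, -233.91302490234375), (283.3891906738281, 193.3642578125), 83.88493347167969) corners [[394.0, -365.0], [587.0, -385.0], [617.0, -103.0], [425.0, -83.0]] z med 74.1 n 4067
handle ((556.93408203125, 196.54856872558594), (7.138036251068115, 53.598915100097656), 0.36997976899147034) corners [[553.0, 223.0], [554.0, 170.0], [561.0, 170.0], [560.0, 223.0]] z med 95.3 n 48
latch [ 399.00221002 -225.16649174   66.        ] [ 399.02668878 -224.94879994   68.1676613 ] 38
tape ((442.4372253417969, 23.25623893737793), (63.18288803100586, 34.254249572753906), 60.68159103393555) corners [[412.0, 4.0], [442.0, -13.0], [473.0, 42.0], [443.0, 59.0]] z med 49.5 n 159
cab ((716.169921875, 194.2325897216797), (212.30355834960938, 320.35833740234375), 0.48362353444099426) corners [[609.0, 354.0], [611.0, 33.0], [824.0, 35.0], [821.0, 355.0]] z med 123.8 n 7331
lid ((509.9610595703125, -234.02792358398438), (285.6991882324219, 195.32028198242188), 84.78914642333984) corners [[400.0, -367.0], [594.0, -385.0], [620.0, -101.0], [426.0, -83.0]] z med 73.2 n 4251
handle ((567.185302734375, 156.30886840820312), (25.567289352416992, 56.34769058227539), 2.1182398796081543) corners [[553.0, 184.0], [555.0, 128.0], [581.0, 129.0], [579.0, 185.0]] z med 94.1 n 76
latch [ 398.7991975  -224.02115576   69.5298458 ] 28
tape ((452.6474304199219, 24.498414993286133), (72.79753875732422, 45.097389221191406), 60.11378860473633) corners [[415.0, 4.0], [454.0, -18.0], [490.0, 45.0], [451.0, 67.0]] z med 47.2 n 219
```

```bash
cat >> h.py <<'E'
def down(yaw): # tool z down, tool x at world yaw (deg)
    return R.from_euler('z',yaw,degrees=True)*R.from_euler('x',180,degrees=True)
def plan(wps,step=60,deg=10,start=None):
    """wps: (x,y,z,yaw,jaw[,pause rows]); prints step_arm rows, rounding carried along"""
    s=get_state(); p,Q=(np.array(s['ee_pos']),R.from_quat(s['orientation'])) if start is None else start
    T,D,J=[],[],[]
    for w in wps:
        tgt=np.array(w[:3],float); G=down(w[3]) if np.isscalar(w[3]) else w[3]
        n=max(1,int(np.ceil(max(np.linalg.norm(tgt-p)/step,(Q.inv()*G).magnitude()/np.radians(deg)))))
        p0=p.copy()
        for i in range(n):
            d=Q.inv().apply(p0+(tgt-p0)*(i+1)/n-p)/150; d=np.round(d,3)+0.
            r=np.round((Q.inv()*G).as_rotvec()/(n-i)/2,3)+0.
            p=p+Q.apply(d*150); Q=Q*R.from_rotvec(r*2); T.append(r.tolist());D.append(d.tolist());J.append(w[4])
        for i in range(w[5] if len(w)>5 else 0): T.append([0,0,0]);D.append([0,0,0]);J.append(w[4])
    f=lambda a:str(a).replace(' ','').replace('0.0,','0,').replace('0.0]','0]')
    for k in range(0,len(T),10): print('twist',f(T[k:k+10]),'\ndp',f(D[k:k+10]),'\njaw',f(J[k:k+10]))
E
python3 - <<'E'
from h import *
plan([(385,-225,260,-5.6,1.0,1)])
E
```

```text
twist [[0,0,0.033],[0,0,0.033],[0,0,0.033],[0,0,0.033],[0,0,0.032],[0,0,0.033],[-0.001,0,0.032],[0,0,0]] 
dp [[0.267,-0.265,-0.028],[0.25,-0.282,-0.027],[0.23,-0.298,-0.028],[0.21,-0.312,-0.028],[0.189,-0.325,-0.027],[0.168,-0.337,-0.028],[0.145,-0.347,-0.028],[0,0,0]] 
jaw [1.0,1.0,1.0,1.0,1.0,1.0,1.0,1.0]
```

Emit:
{"name": "step_arm", "arguments": {
  "twist": [
    [0,0,0.033],
    [0,0,0.033],
    [0,0,0.033],
    [0,0,0.033],
    [0,0,0.032],
    [0,0,0.033],
    [0,0,0.032],
    [0,0,0]
  ],
  "dp": [
    [0.267,-0.265,-0.028],
    [0.25,-0.282,-0.027],
    [0.23,-0.298,-0.028],
    [0.21,-0.312,-0.028],
    [0.189,-0.325,-0.027],
    [0.168,-0.337,-0.028],
    [0.145,-0.347,-0.028],
    [0,0,0]
  ],
  "jaw": [1,1,1,1,1,1,1,1],
  "squeeze": 40
}}

```text
t: 1.2
ee_pos: [386.3, -222.5, 260.7]
orientation: [0.999, -0.046, 0.0, -0.0]
ft_force: [-0.3, -0.3, 0.2]
grip_width: 85.2
gripper_force: 0.0
```

Run:
```python
from h import *
c=snap('wrist','w1.png'); s=get_state(); print(s['ee_pos'],R.from_quat(s['orientation']).as_matrix().round(3).tolist(),c['xyz'],R.from_quat(c['orientation']).as_matrix().round(2).tolist(),c['fx'],c['k1'],s['t'])
P=cloud(c);hsv=cv2.cvtColor(c['color'],cv2.COLOR_RGB2HSV)
o=(hsv[...,0]<16)&(hsv[...,1]>150)&(hsv[...,2]>90); v,u=np.nonzero(o); print(o.sum(),u.min(),u.max(),v.min(),v.max())
q=P[o]; 
for a,b in((15,37),(37,50),(50,62),(62,90)):
  m=(q[:,2]>a)&(q[:,2]<b)
  if m.sum(): print(a,b,m.sum(),q[m].mean(0),q[m].min(0),q[m].max(0))
```

```text
[ 385.61695527 -224.27889657  260.54490715] [[0.996, -0.093, 0.0], [-0.093, -0.996, -0.001], [0.0, 0.001, -1.0]] [ 457.07301542 -228.76713332  403.69149711] [[-0.09, -0.96, -0.28], [-1.0, 0.09, 0.03], [-0.0, 0.28, -0.96]] 319.0433742484849 -0.040547943022471784 1.25
443 238 268 148 166
15 37 21 [ 393.56362078 -217.96538622   34.9035042 ] [ 387.71817992 -241.09178528   32.49047717] [ 398.17059822 -205.43631403   36.18674294]
62 90 419 [ 400.76190834 -224.29717872   71.06907567] [ 391.7008028  -239.46127004   68.70250135] [ 412.97527494 -209.67241706   73.25395116]
```

View pics/w1.png

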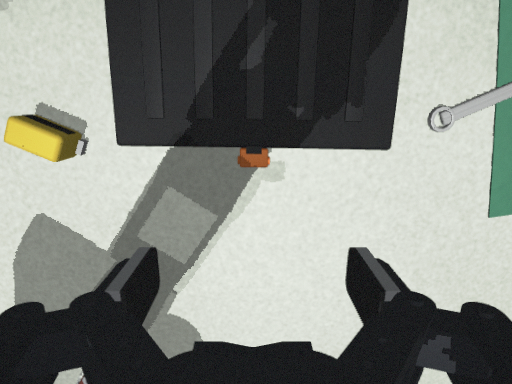

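Wrist view: the lid's front edge runs from (117,144) to (390,149), with the orange latch at (253,157). I'll fit the lid edge for yaw and position.

Run:
```python
from h import *
c=snap('wrist'); P=cloud(c); g=cv2.cvtColor(c['color'],cv2.COLOR_RGB2GRAY)
L=(P[...,2]>66)&(P[...,2]<82)&(g<70)
e=[(u,np.nonzero(L[:230,u])[0].max()+.5) for u in list(range(130,228))+list(range(280,382)) if L[:230,u].any()]
q=pts(c,e,73)[:,:2]; d=np.median(q,0)
f=cv2.fitLine(q.astype(np.float32),cv2.DIST_HUBER,0,.01,.01).ravel(); print('front edge',f, 'yaw',np.degrees(np.arctan2(-f[0]*np.sign(f[1]),abs(f[1]))))
# side edges at rows
for r in (40,80,120,138):
    u=np.nonzero(L[r,60:450])[0]+60; print(r,u.min(),u.max(),pts(c,[(u.min(),r),(u.max()+1,r)],75.5).round(1).tolist(),P[r,u.min()+4].round(1),P[r,u.max()-4].round(1))
hsv=cv2.cvtColor(c['color'],cv2.COLOR_RGB2HSV)
o=(hsv[...,0]<16)&(hsv[...,1]>150)&(hsv[...,2]>90)
for r in range(146,168,2):
    u=np.nonzero(o[r])[0]
    if len(u): print(r,u.min(),u.max(),P[r,u].mean(0).round(1))
```

```text
front edge [ 1.0687009e-01  9.9427301e-01  4.1244299e+02 -2.3732208e+02] yaw -6.1349206
40 106 400 [[528.0, -97.1, 75.5], [501.9, -377.3, 75.5]] [ 528.  -100.2   73.7] [ 502.4 -372.8   74.7]
80 109 395 [[491.8, -92.6, 75.5], [465.6, -373.1, 75.5]] [491.5 -96.   74.1] [ 466.1 -368.3   75. ]
120 113 391 [[453.5, -88.8, 75.5], [427.3, -369.8, 75.5]] [453.1 -92.4  74.4] [ 427.5 -365.5   73.7]
138 115 388 [[435.5, -87.1, 75.5], [409.3, -367.1, 75.5]] [435.  -90.8  74.5] [ 409.8 -362.    75.3]
148 239 263 [ 411.3 -224.1   70.6]
150 238 265 [ 409.2 -225.3   71.2]
152 238 264 [ 407.3 -223.9   71.2]
154 238 264 [ 405.1 -224.4   71.1]
156 236 265 [ 402.6 -223.5   68.5]
158 236 267 [ 400.1 -224.5   66.6]
160 236 267 [ 398.  -224.3   66.7]
162 236 266 [ 396.  -223.5   67.6]
164 238 264 [ 394.5 -223.4   70.9]
```

Run:
```python
from h import *
plan([(325,-216,150,-6.1,1.0,1)])
```

```text
twist [[0,0,0.002],[0,0,0.002],[0,0,0.002],[0,0,0]] 
dp [[-0.135,-0.008,0.245],[-0.135,-0.008,0.246],[-0.136,-0.007,0.245],[0,0,0]] 
jaw [1.0,1.0,1.0,1.0]
```

Emit:
{"name": "step_arm", "arguments": {
  "twist": [
    [0,0,0.002],
    [0,0,0.002],
    [0,0,0.002],
    [0,0,0]
  ],
  "dp": [
    [-0.135,-0.008,0.245],
    [-0.135,-0.008,0.245],
    [-0.135,-0.008,0.245],
    [0,0,0]
  ],
  "jaw": [1,1,1,1]
}}

```text
t: 1.8
ee_pos: [321.3, -214.5, 146.7]
orientation: [0.998, -0.056, -0.003, -0.003]
ft_force: [-0.1, -0.2, 0.5]
grip_width: 85.5
gripper_force: 0.0
```

Run:
```python
from h import *
c=snap('wrist'); im=c['color'][:,:,::-1]
print(c['xyz'],get_state()['ee_pos'])
P=cloud(c);hsv=cv2.cvtColor(c['color'],cv2.COLOR_RGB2HSV)
o=(hsv[...,0]<16)&(hsv[...,1]>150)&(hsv[...,2]>60); o[230:]=0; v,u=np.nonzero(o);b=(u.min(),u.max(),v.min(),v.max());print(b)
for r in range(b[2],b[3]+1,2):
    uu=np.nonzero(o[r])[0]
    if len(uu): print(r,uu.min(),uu.max(),np.median(P[r,uu],0).round(1), pts(c,[(uu.mean(),r)],30.5)[0].round(1))
x0,y0=b[0]-60,max(0,b[2]-50); cv2.imwrite('pics/w2.png',cv2.resize(im[y0:y0+130,x0:x0+170],None,fx=4,fy=4)); print(x0,y0)
```

```text
[ 393.00009992 -223.07430478  289.10333245] [ 323.78333868 -216.23608057  149.28784871]
(np.int64(231), np.int64(279), np.int64(71), np.int64(106))
71 234 276 [ 411.  -225.6   70.5] [ 414.3 -226.1   30.5]
73 233 277 [ 409.7 -225.5   70.9] [ 412.9 -226.    30.5]
75 233 277 [ 408.6 -225.4   71.2] [ 411.4 -225.8   30.5]
77 233 277 [ 406.3 -228.3   71.4] [ 410.  -225.6   30.5]
79 233 277 [ 406.1 -225.1   71.3] [ 408.5 -225.5   30.5]
81 233 277 [ 404.8 -224.9   71.4] [ 407.1 -225.3   30.5]
83 233 277 [ 403.6 -224.8   71.3] [ 405.6 -225.1   30.5]
85 233 277 [ 402.4 -224.7   71.2] [ 404.2 -225.    30.5]
87 233 277 [ 401.2 -223.9   71.3] [ 402.7 -224.8   30.5]
89 233 277 [ 399.9 -224.4   71.4] [ 401.2 -224.7   30.5]
91 233 277 [ 398.7 -224.3   71.2] [ 399.8 -224.5   30.5]
93 233 277 [ 397.4 -224.1   71.5] [ 398.3 -224.3   30.5]
95 232 278 [ 396.2 -224.    71.4] [ 396.8 -224.2   30.5]
97 231 278 [ 395.  -223.5   71.4] [ 395.4 -223.6   30.5]
99 231 278 [ 393.7 -223.1   71.4] [ 393.9 -223.4   30.5]
101 231 279 [ 392.5 -223.1   70.8] [ 392.3 -223.7   30.5]
103 231 278 [ 392.3 -211.3   35.5] [ 391.  -222.4   30.5]
105 231 278 [ 389.3 -224.1   34.7] [ 389.3 -223.3   30.5]
171 21
```

View pics/w2.png

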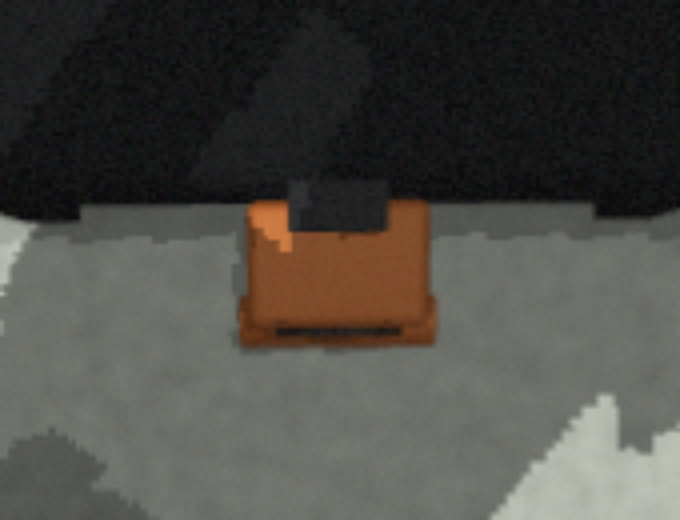

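The latch is well seen: top plate at z≈71, bar at about (393,-223.6), lid edge at x≈413.6. This agrees with a case yaw of -6.1° and a pin at (409.5,-225.2). Next I'll grip the bar.

```bash
cat >> h.py <<'E'
CY=-6.1; cx=np.array([np.cos(np.radians(CY)),np.sin(np.radians(CY))]); cyv=np.array([-cx[1],cx[0]])
PIN=np.array([409.5,-225.2]); CASE=PIN+98*cx; HINGE=CASE+90*cx
def bar(lid,la,off=0,gz=0):
    "world position of latch bar for joint angles; gz: added z"
    rot=lambda v,a:np.array([np.cos(a)*v[0]+np.sin(a)*v[1],-np.sin(a)*v[0]+np.cos(a)*v[1]])
    v=rot(np.array([-188,4.])+rot(np.array([-16,-36.]),la),lid)
    return (*(HINGE+cx*v[0]),62.5+v[1]+gz)
E
python3 - <<'E'
from h import *
b=bar(0,0);print(b,CASE,HINGE,bar(0,1.6),bar(1.7,1.6))
plan([(b[0],b[1],110,CY,.7,0),(b[0],b[1],12,CY,.7,1)],step=40)
E
```

```text
(np.float64(393.5905928938687), np.float64(-223.49977485862024), np.float64(30.5)) [ 506.94511853 -235.61387899] [ 596.4355335  -245.17764541] (np.float64(374.18364447510373), np.float64(-221.42577037819385), np.float64(83.54436045151047)) (np.float64(645.8222562920297), np.float64(-250.45556351251102), np.float64(281.44294699830914))
twist [[0,0,-0.001],[0,0.001,-0.001],[-0.001,0,-0.001],[0,0,0],[0,0,0],[0,0,0],[0,0,0]] 
dp [[0.156,-0.001,0.087],[0.156,-0.001,0.087],[0.156,-0.001,0.087],[0,0,0.218],[0,0,0.218],[0,0,0.218],[0,0,0]] 
jaw [0.7,0.7,0.7,0.7,0.7,0.7,0.7]
```

Emit:
{"name": "step_arm", "arguments": {
  "twist": [
    [0,0,-0.001],
    [0,0,-0.001],
    [0,0,-0.001],
    [0,0,0],
    [0,0,0],
    [0,0,0],
    [0,0,0],
    [0,0,0],
    [0,0,0],
    [0,0,0]
  ],
  "dp": [
    [0.156,-0.001,0.087],
    [0.156,-0.001,0.087],
    [0.156,-0.001,0.087],
    [0,0,0.218],
    [0,0,0.218],
    [0,0,0.218],
    [0,0,0],
    [0,0,0],
    [0,0,0],
    [0,0,0]
  ],
  "jaw": [0.7,0.7,0.7,0.7,0.7,0.7,0.7,0.35,0.35,0.35],
  "squeeze": 25
}}

```text
t: 3.1
ee_pos: [397.2, -224.6, 15.1]
orientation: [0.999, -0.052, 0.002, 0.002]
ft_force: [0.8, -1.3, 5.1]
grip_width: 37.4
gripper_force: 25.3
```

Run:
```python
from h import *
s=get_state(); print(s['ee_pos'],s['grip_width'],s['gripper_force'],s['ft_force'])
b=np.array(bar(0,0)); d=np.array(s['ee_pos'])-b; print(d)
plan([(*(np.array(bar(0,a))+d),CY,.35) for a in (.2,.4,.6,.8,1.0,1.2,1.4,1.55,1.62)])
```

```text
[ 397.21591774 -224.64497526   15.14227103] 37.42515925226767 25.33588171005249 [ 0.7919585  -1.3366055   5.07967956]
[  3.62532484  -1.1452004  -15.35772897]
twist [[0.002,-0.003,0.002],[0,0,0],[0,0,0],[0,0,0],[0,0,0],[0,0,0],[0,0,0],[0,0,0],[0,0,0]] 
dp [[-0.045,0,-0.026],[-0.04,0,-0.035],[-0.032,0,-0.041],[-0.023,0,-0.047],[-0.013,0,-0.051],[-0.003,0,-0.053],[0.008,0,-0.051],[0.012,0,-0.038],[0.008,0,-0.016]] 
jaw [0.35,0.35,0.35,0.35,0.35,0.35,0.35,0.35,0.35]
```

Emit:
{"name": "step_arm", "arguments": {
  "twist": [
    [0,0,0],
    [0,0,0],
    [0,0,0],
    [0,0,0],
    [0,0,0],
    [0,0,0],
    [0,0,0],
    [0,0,0],
    [0,0,0],
    [0,0,0]
  ],
  "dp": [
    [-0.045,0,-0.026],
    [-0.04,0,-0.035],
    [-0.032,0,-0.041],
    [-0.023,0,-0.047],
    [-0.013,0,-0.051],
    [-0.003,0,-0.053],
    [0.008,0,-0.051],
    [0.012,0,-0.038],
    [0.008,0,-0.016],
    [0,0,0]
  ],
  "jaw": [0.35,0.35,0.35,0.35,0.35,0.35,0.35,0.35,0.35,0.35]
}}

```text
t: 4.35
ee_pos: [373.1, -221.7, 66.0]
orientation: [0.999, -0.051, -0.003, 0.001]
ft_force: [-4.3, -6.9, -2.3]
grip_width: 37.1
gripper_force: 25.5
```

Run:
```python
from h import *
s=get_state(); print(s['ee_pos'],s['grip_width'],s['gripper_force'],s['ft_force'])
d=np.array([3.6,-1.1,-15.4]);print(np.array(s['ee_pos'])-d-bar(0,1.62))
plan([(*(np.array(bar(l,1.6))+d),CY,.35) for l in np.linspace(.1,1.72,18)]+[(*(np.array(bar(1.72,1.6))+d),CY,.35,1)])
```

```text
[ 373.11024636 -221.66014668   66.0235647 ] 37.13211838419926 25.530454516410828 [-4.30268128 -6.90982676 -2.28477309]
[-5.01939564  0.90260016 -2.82768879]
twist [[0.001,0.003,0.003],[0,-0.001,0],[0,0,0],[0,0,0],[0,0,0],[0,0,0],[0,0,0],[0,0,0],[0,0,0],[0,0,0]] 
dp [[0.052,0.003,-0.162],[0.034,0,-0.139],[0.047,0,-0.134],[0.06,0,-0.13],[0.072,0,-0.123],[0.083,0,-0.116],[0.093,0,-0.108],[0.104,0,-0.098],[0.112,0,-0.087],[0.12,0,-0.077]] 
jaw [0.35,0.35,0.35,0.35,0.35,0.35,0.35,0.35,0.35,0.35]
twist [[0,0,0],[0,0,0],[0,0,0],[0,0,0],[0,0,0],[0,0,0],[0,0,0],[0,0,0],[0,0,0],[0,0,0]] 
dp [[0.127,0,-0.065],[0.133,0,-0.053],[0.137,0,-0.039],[0.14,0,-0.027],[0.142,0,-0.013],[0.142,-0.001,0.001],[0.142,0,0.014],[0.14,0,0.027],[0,0,0],[0,0,0]] 
jaw [0.35,0.35,0.35,0.35,0.35,0.35,0.35,0.35,0.35,0.35]
```

Emit:
{"name": "step_arm", "arguments": {
  "twist": [
    [0,0,0],
    [0,0,0],
    [0,0,0],
    [0,0,0],
    [0,0,0],
    [0,0,0],
    [0,0,0],
    [0,0,0],
    [0,0,0],
    [0,0,0]
  ],
  "dp": [
    [0.05,0,-0.15],
    [0.034,0,-0.139],
    [0.047,0,-0.134],
    [0.06,0,-0.13],
    [0.072,0,-0.123],
    [0.083,0,-0.116],
    [0.093,0,-0.108],
    [0.104,0,-0.098],
    [0.112,0,-0.087],
    [0.12,0,-0.077]
  ],
  "jaw": [0.35,0.35,0.35,0.35,0.35,0.35,0.35,0.35,0.35,0.35]
}}

```text
t: 5.6
ee_pos: [488.8, -234.1, 239.8]
orientation: [0.999, -0.052, -0.003, 0.001]
ft_force: [-1.4, -5.8, -3.8]
grip_width: 37.0
gripper_force: 25.5
```

Run:
```python
from h import *
s=get_state(); print(s['ee_pos'],s['grip_width'],s['gripper_force'],s['ft_force'])
d=np.array([3.6,-1.1,-15.4]);L=np.linspace(.1,1.72,18);print(np.array(s['ee_pos'])-d-bar(L[9],1.6))
plan([(*(np.array(bar(l,1.6))+d),CY,.35) for l in L[10:]]+[(*(np.array(bar(1.72,1.6))+d),CY,.35,1)])
```

```text
[ 488.84344905 -234.08039556  239.79481526] 37.02965093308911 25.52344411611557 [-1.40688713 -5.76170829 -3.81347249]
[-0.41161203  0.35823265 -2.21655806]
twist [[0.002,0.003,0.002],[0,0,0],[0,0,0],[0,0,0],[0,0,0],[0,0,0],[0,0,0],[0,0,0],[0,0,0],[0,0,0]] 
dp [[0.129,0.003,-0.08],[0.133,0,-0.053],[0.137,-0.001,-0.039],[0.14,0,-0.027],[0.142,0,-0.013],[0.143,0,0.001],[0.142,0,0.014],[0.139,0,0.028],[0,0,0],[0,0,0]] 
jaw [0.35,0.35,0.35,0.35,0.35,0.35,0.35,0.35,0.35,0.35]
```

Emit:
{"name": "step_arm", "arguments": {
  "twist": [
    [0,0,0],
    [0,0,0],
    [0,0,0],
    [0,0,0],
    [0,0,0],
    [0,0,0],
    [0,0,0],
    [0,0,0],
    [0,0,0],
    [0,0,0]
  ],
  "dp": [
    [0.129,0.002,-0.08],
    [0.133,0,-0.053],
    [0.137,0,-0.04],
    [0.14,0,-0.027],
    [0.142,0,-0.013],
    [0.143,0,0],
    [0.142,0,0.014],
    [0.139,0,0.028],
    [0.02,0,0.006],
    [0,0,0]
  ],
  "jaw": [0.35,0.35,0.35,0.35,0.35,0.35,0.35,0.35,0.35,0.35]
}}

```text
t: 6.85
ee_pos: [656.9, -252.0, 264.0]
orientation: [0.999, -0.052, -0.003, 0.001]
ft_force: [-3.6, -5.0, -3.1]
grip_width: 35.7
gripper_force: 25.3
```

Run:
```python
from h import *
s=get_state(); print(s['ee_pos'],s['grip_width'],s['gripper_force'],s['ft_force'])
d=np.array([3.6,-1.1,-15.4]);print(np.array(s['ee_pos'])-d-bar(1.7,1.65))
c=snap('scene','s1.png')
```

```text
[ 656.89584369 -252.03681538  264.0376925 ] 35.72870533017492 25.284966230392456 [-3.56314267 -4.9901305  -3.07098962]
[ 5.85904456 -0.30870701 -0.89050277]
```

View pics/s1.png

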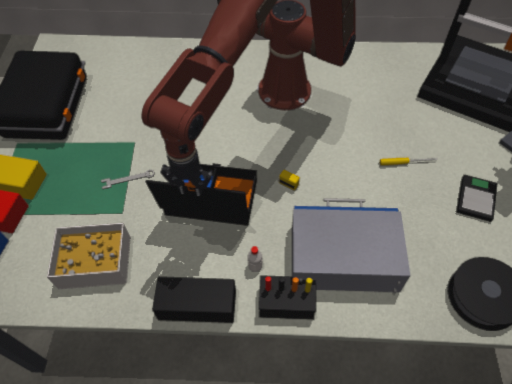

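The lid stands upright at its stop. I'll release it and move to the handle.

Run:
```python
from h import *
plan([(656,-252,265,CY,.65,2),(650,-252,360,CY,.65),(560,-60,360,30,.5),(535,160,270,90.4,.4,1)],deg=10)
```

```text
twist [[0.001,0.003,0.001],[0,0,0],[0,0,0],[0,0,0],[0,0,0],[0,0,-0.079],[0,0,-0.079],[0,0,-0.078],[0,0,-0.079],[0,0,-0.075]] 
dp [[-0.005,0,-0.006],[0,0,0],[0,0,0],[-0.02,0.002,-0.317],[-0.02,0.003,-0.316],[-0.183,-0.302,0],[-0.133,-0.328,-0.001],[-0.079,-0.344,0],[-0.026,-0.353,0],[0.084,-0.193,0.086]] 
jaw [0.65,0.65,0.65,0.65,0.65,0.5,0.5,0.5,0.5,0.4]
twist [[0,0,-0.075],[0,0,-0.075],[0,0,-0.075],[0,0,-0.076],[0,0,-0.075],[0,0,-0.076],[0,0,0]] 
dp [[0.113,-0.179,0.085],[0.137,-0.16,0.086],[0.16,-0.137,0.085],[0.179,-0.112,0.086],[0.193,-0.083,0.085],[0.204,-0.054,0.086],[0,0,0]] 
jaw [0.4,0.4,0.4,0.4,0.4,0.4,0.4]
```

Emit:
{"name": "step_arm", "arguments": {
  "twist": [
    [0,0,0],
    [0,0,0],
    [0,0,0],
    [0,0,0],
    [0,0.003,0],
    [0,0,-0.079],
    [0,0,-0.079],
    [0,0,-0.078],
    [0,0,-0.079],
    [0,0,-0.075]
  ],
  "dp": [
    [-0.005,0,-0.006],
    [0,0,0],
    [0,0,0],
    [-0.02,0,-0.317],
    [-0.02,0,-0.316],
    [-0.183,-0.302,0],
    [-0.133,-0.328,0],
    [-0.079,-0.344,0],
    [-0.026,-0.353,0],
    [0.084,-0.193,0.086]
  ],
  "jaw": [0.65,0.65,0.65,0.65,0.65,0.5,0.5,0.5,0.5,0.4]
}}

```text
t: 8.15
ee_pos: [557.9, -24.4, 349.9]
orientation: [0.942, 0.335, 0.005, 0.002]
ft_force: [0.4, 0.0, 0.2]
grip_width: 34.1
gripper_force: 0.0
```

Emit:
{"name": "step_arm", "arguments": {
  "twist": [
    [0,0,-0.075],
    [0,0,-0.075],
    [0,0,-0.075],
    [0,0,-0.076],
    [0,0,-0.075],
    [0,0,-0.075],
    [0,0,0],
    [0,0,0]
  ],
  "dp": [
    [0.113,-0.179,0.085],
    [0.137,-0.16,0.085],
    [0.16,-0.137,0.085],
    [0.179,-0.112,0.085],
    [0.193,-0.083,0.085],
    [0.204,-0.054,0.085],
    [0,0,0],
    [0,0,0]
  ],
  "jaw": [0.4,0.4,0.4,0.4,0.4,0.4,0.4,0.4]
}}

```text
t: 9.15
ee_pos: [537.3, 161.7, 271.6]
orientation: [0.704, 0.71, 0.002, 0.003]
ft_force: [1.1, 0.5, -0.3]
grip_width: 33.9
gripper_force: 0.0
```

Run:
```python
from h import *
c=snap('wrist','w3.png'); s=get_state(); print(s['ee_pos'],R.from_quat(s['orientation']).as_euler('zyx',degrees=True),s['joint_pos'])
print(c['xyz'])
P=cloud(c);v,u=np.mgrid[0:384,0:512]
m=(P[...,2]>84)&(P[...,2]<100)&(P[...,0]>520)&(P[...,0]<585)&(v<245)
q=P[m];print(m.sum(),np.percentile(q,[2,50,98],axis=0).round(1).tolist(),(u[m].min(),u[m].max(),v[m].min(),v[m].max()))
m=(P[...,2]>118)&(P[...,2]<130)&(v<240);q=P[m]
for y in range(100,300,40):
  k=q[abs(q[:,1]-y)<8]; 
  if len(k):print(y,np.percentile(k[:,0],1))
```

```text
[537.53651418 161.3541783  271.90294809] [-90.38762204   0.411874   179.95240027] [ 0.16766832  0.04570163  1.72707235 -0.00206362  1.36186999  0.16132105]
[536.14428265 232.89048556 414.46464636]
1721 [[553.4, 133.1, 92.1], [559.7, 199.1, 95.6], [582.8, 253.6, 97.7]] (np.int64(267), np.int64(301), np.int64(76), np.int64(205))
100 615.2945743142739
140 615.0667975967276
180 614.5043171405964
220 613.3785266553189
260 613.1899398442843
```

View pics/w3.png

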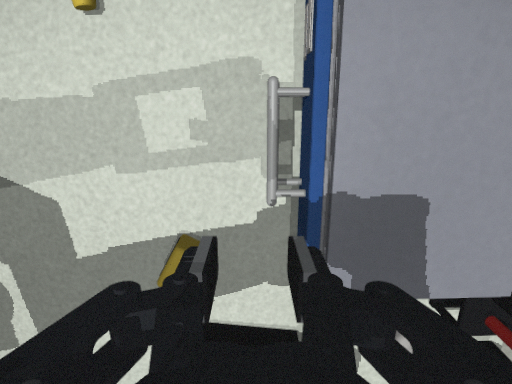

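Wrist view: the handle bar runs at u≈272 from v=77 to 204, with the blue front at u≈318.

Run:
```python
from h import *
c=snap('wrist'); 
g=cv2.cvtColor(c['color'],cv2.COLOR_RGB2HSV).astype(int); P=cloud(c)
for r in (105,130,155):
    z=P[r,255:300]; k=np.nonzero((z[:,2]>80)&(z[:,2]<105))[0]+255
    print(r,k.min(),k.max(),pts(c,[(k.min(),r),(k.max()+1,r)],91).round(1).tolist())
x=559; 
plan([(x,194,150,90.6,.33),(x,194,73,90.6,.33,1)],step=40)
```

```text
105 267 277 [[553.3, 230.2, 91.0], [564.1, 230.3, 91.0]]
130 267 277 [[553.8, 206.0, 91.0], [564.8, 206.1, 91.0]]
155 267 277 [[554.2, 180.9, 91.0], [565.5, 180.9, 91.0]]
twist [[0.001,0,-0.001],[0.001,0,0],[0.001,0,-0.001],[0.001,0,0],[0,0,0],[0,0,0],[0,0,0]] 
dp [[0.055,0.034,0.204],[0.054,0.035,0.203],[0.055,0.036,0.203],[0.055,0.035,0.204],[0,0,0.257],[0,0.001,0.256],[0,0,0]] 
jaw [0.33,0.33,0.33,0.33,0.33,0.33,0.33]
```

Emit:
{"name": "step_arm", "arguments": {
  "twist": [
    [0.001,0,0],
    [0.001,0,0],
    [0.001,0,0],
    [0.001,0,0],
    [0,0,0],
    [0,0,0],
    [0,0,0],
    [0,0,0],
    [0,0,0],
    [0,0,0]
  ],
  "dp": [
    [0.055,0.036,0.204],
    [0.055,0.036,0.204],
    [0.055,0.036,0.204],
    [0.055,0.036,0.204],
    [0,0,0.256],
    [0,0,0.256],
    [0,0,0],
    [0,0,0],
    [0,0,0],
    [0,0,0]
  ],
  "jaw": [0.33,0.33,0.33,0.33,0.33,0.33,0.33,0.05,0.05,0.05],
  "squeeze": 40
}}

```text
t: 10.5
ee_pos: [559.3, 194.1, 72.6]
orientation: [0.704, 0.71, -0.001, 0.0]
ft_force: [0.5, -2.6, 1.0]
grip_width: 9.4
gripper_force: 39.0
```

Run:
```python
from h import *
s=get_state(); print(s['ee_pos'],s['grip_width'],s['gripper_force'],s['ft_force'])
x,y,z=s['ee_pos'];a=np.radians(.6);plan([(x-158*np.cos(a),y-158*np.sin(a),z,90.6,.05,1)],step=20)
```

```text
[559.27411363 194.1325376   72.57981775] 9.403103496526022 38.973548412323 [ 0.52845821 -2.64173688  1.01043118]
twist [[0,0,0],[0,0,0],[0,0,0],[0,0,0],[0,0,0],[0,0,0],[0,0,-0.001],[0,0.001,0],[0,0,0]] 
dp [[0,-0.132,0],[-0.001,-0.131,0],[0,-0.132,0],[0,-0.132,0],[-0.001,-0.131,0],[0,-0.132,0.001],[0,-0.132,0],[-0.001,-0.131,0],[0,0,0]] 
jaw [0.05,0.05,0.05,0.05,0.05,0.05,0.05,0.05,0.05]
```

Emit:
{"name": "step_arm", "arguments": {
  "twist": [
    [0,0,0],
    [0,0,0],
    [0,0,0],
    [0,0,0],
    [0,0,0],
    [0,0,0],
    [0,0,0],
    [0,0,0],
    [0,0,0]
  ],
  "dp": [
    [0,-0.132,0],
    [0,-0.132,0],
    [0,-0.132,0],
    [0,-0.132,0],
    [0,-0.132,0],
    [0,-0.132,0],
    [0,-0.132,0],
    [0,-0.132,0],
    [0,0,0]
  ],
  "jaw": [0.05,0.05,0.05,0.05,0.05,0.05,0.05,0.05,0.05]
}}

```text
t: 11.62
ee_pos: [413.5, 193.0, 74.1]
orientation: [0.703, 0.711, 0.012, 0.012]
ft_force: [34.1, -4.9, -31.2]
grip_width: 9.4
gripper_force: 39.2
```

Run:
```python
from h import *
s=get_state(); print(s['ee_pos'],s['grip_width'],s['gripper_force'],s['ft_force'])
x,y,z=s['ee_pos']
plan([(x+1,y,z,90.6,.33,1),(x+1,y,z+70,90.6,.33),(400,120,330,0,.7,1)])
```

```text
[413.50524962 193.01270384  74.07426333] 9.384123732587803 39.22999441623688 [ 34.10156524  -4.92553464 -31.2177577 ]
twist [[0.016,0,0],[0,0,0],[0,0,0],[0,0,0],[0,0,0.079],[0,0,0.079],[0,0,0.079],[0,0,0.079],[0,0,0.079],[0,0,0.079]] 
dp [[0,0.007,0],[0,0,0],[0,0,-0.233],[0,0,-0.233],[-0.049,-0.01,-0.124],[-0.049,-0.002,-0.124],[-0.05,0.005,-0.124],[-0.047,0.013,-0.124],[-0.045,0.021,-0.124],[-0.042,0.027,-0.124]] 
jaw [0.33,0.33,0.33,0.33,0.7,0.7,0.7,0.7,0.7,0.7]
twist [[0,0,0.079],[0,0,0.079],[0,0,0.079],[0,0,0.08],[0,0,0]] 
dp [[-0.036,0.034,-0.124],[-0.031,0.039,-0.124],[-0.024,0.043,-0.124],[-0.017,0.047,-0.124],[0,0,0]] 
jaw [0.7,0.7,0.7,0.7,0.7]
```

Emit:
{"name": "step_arm", "arguments": {
  "twist": [
    [0,0,0],
    [0,0,0],
    [0,0,0],
    [0,0,0],
    [0,0,0],
    [0,0,0]
  ],
  "dp": [
    [0,0.06,0],
    [0,0.02,0],
    [0,0,0],
    [0,0,0],
    [0,0,-0.233],
    [0,0,-0.233]
  ],
  "jaw": [0.05,0.05,0.33,0.33,0.33,0.33]
}}

```text
t: 12.38
ee_pos: [410.9, 193.9, 142.0]
orientation: [0.704, 0.71, -0.002, -0.001]
ft_force: [0.1, -0.6, -0.2]
grip_width: 27.8
gripper_force: 0.0
```

Run:
```python
from h import *
s=get_state(); print(s['ee_pos'],s['grip_width'],s['gripper_force'],s['ft_force'])
plan([(486,194,330,0,.8,1)])
```

```text
[410.91865383 193.86513869 141.97043639] 27.77258753595322 0.0 [ 0.14181455 -0.62629535 -0.18360184]
twist [[0,0,0.079],[0,0,0.079],[0,0,0.079],[0,0,0.079],[0,0,0.079],[0,0,0.079],[0,0.001,0.079],[0,0.001,0.079],[0,0,0.079],[-0.001,0.001,0.079]] 
dp [[0,0.049,-0.126],[0.007,0.049,-0.125],[0.015,0.048,-0.126],[0.022,0.044,-0.125],[0.029,0.04,-0.126],[0.035,0.035,-0.126],[0.04,0.029,-0.125],[0.044,0.023,-0.126],[0.047,0.015,-0.125],[0.05,0.007,-0.126]] 
jaw [0.8,0.8,0.8,0.8,0.8,0.8,0.8,0.8,0.8,0.8]
twist [[0,0,0]] 
dp [[0,0,0]] 
jaw [0.8]
```

Emit:
{"name": "step_arm", "arguments": {
  "twist": [
    [0,0,0.079],
    [0,0,0.079],
    [0,0,0.079],
    [0,0,0.079],
    [0,0,0.079],
    [0,0,0.079],
    [0,0,0.079],
    [0,0,0.079],
    [0,0,0.079],
    [0,0,0.079]
  ],
  "dp": [
    [0,0.049,-0.126],
    [0.007,0.049,-0.126],
    [0.015,0.048,-0.126],
    [0.022,0.044,-0.126],
    [0.029,0.04,-0.126],
    [0.035,0.035,-0.126],
    [0.04,0.029,-0.126],
    [0.044,0.023,-0.126],
    [0.047,0.015,-0.126],
    [0.05,0.007,-0.126]
  ],
  "jaw": [0.4,0.8,0.8,0.8,0.8,0.8,0.8,0.8,0.8,0.8]
}}

```text
t: 13.62
ee_pos: [486.5, 194.5, 330.9]
orientation: [1.0, -0.003, -0.002, 0.0]
ft_force: [-0.5, 0.6, 0.4]
grip_width: 68.4
gripper_force: 0.0
```

Emit:
{"name": "step_arm", "arguments": {
  "twist": [
    [0,0,0]
  ],
  "dp": [
    [0,0,0]
  ],
  "jaw": [0.8]
}}

```text
t: 13.75
ee_pos: [487.7, 194.6, 332.3]
orientation: [1.0, 0.0, 0.0, -0.0]
ft_force: [0.6, 0.1, 0.7]
grip_width: 68.2
gripper_force: 0.0
```

Run:
```python
from h import *
c=snap('wrist','w4.png');print(get_state()['ee_pos'],c['xyz']); np.savez('w4.npz',**c)
```

```text
[486.88429147 194.39266987 330.94081629] [558.91776045 194.77711194 475.27188268]
```

View pics/w4.png

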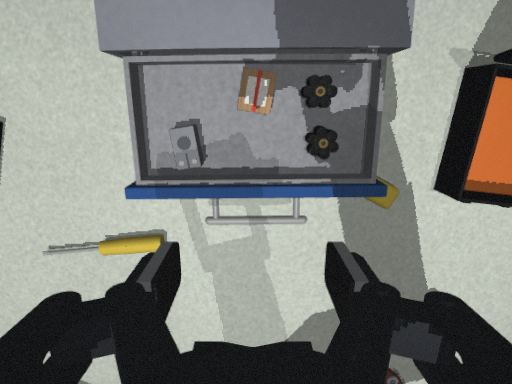

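Wrist view of the drawer: knobs at about (319,91) and (321,143), a grey block at (185,145) and the screw box at (257,90), which stays. I'll measure their centres and orientations.

```bash
cat >> h.py <<'E'
def knobs(c,box,ztop):
    "black blobs in pixel box -> centre (top plane) and lobe angle mod 60 deg"
    g=cv2.cvtColor(c['color'],cv2.COLOR_RGB2GRAY); m=np.zeros_like(g); u0,u1,v0,v1=box
    m[v0:v1,u0:u1]=(g[v0:v1,u0:u1]<42)
    out=[]
    for k in cv2.findContours(m,cv2.RETR_EXTERNAL,cv2.CHAIN_APPROX_NONE)[0]:
        if cv2.contourArea(k)<250: continue
        q=pts(c,k[:,0],ztop)[:,:2].astype(np.float32); (x,y),r=cv2.minEnclosingCircle(q)
        d=q-[x,y]; th=np.arctan2(d[:,1],d[:,0]); rr=np.hypot(*d.T)
        ph=np.degrees(np.angle(((rr-rr.mean())*np.exp(6j*th)).sum()))/6
        M=cv2.moments(k); out.append((x,y,r,ph,rr.min(),cv2.contourArea(k),M['m10']/M['m00'],M['m01']/M['m00']))
    return np.array(out)
def flat(c,lo,hi,box,z):
    "height slice in pixel box -> minAreaRect in world"
    P=cloud(c)[...,2]; m=np.zeros(P.shape,np.uint8); u0,u1,v0,v1=box
    m[v0:v1,u0:u1]=((P>lo)&(P<hi))[v0:v1,u0:u1]
    k=max(cv2.findContours(m,0,1)[0],key=cv2.contourArea)[:,0]
    return cv2.minAreaRect(pts(c,k,z)[:,:2].astype(np.float32)),cv2.contourArea(k)
E
python3 - <<'E'
from h import *
c=dict(np.load('w4.npz'))
print(knobs(c,(290,355,68,165),93).round(1))
print(flat(c,89,103,(160,210,118,175),96)); print(flat(c,90,110,(230,282,60,122),98))
P=cloud(c); print('floor',P[150,250],P[100,220])
hsv=cv2.cvtColor(c['color'],cv2.COLOR_RGB2HSV); g=hsv[...,2]
cv2.imwrite('pics/b.png',cv2.resize(c['color'][60:180,150:350,::-1],None,fx=4,fy=4))
E
```

```text
[[513.9 113.1  20.8  10.3  13.8 697.5 321.4 141.6]
 [571.7 119.3  20.3 -29.6  13.7 781.  318.2  91. ]]
(((507.83709716796875, 274.7849426269531), (49.14158248901367, 31.367589950561523), 8.919610023498535), 1011.5)
(((571.78125, 190.43142700195312), (38.098690032958984, 46.52230453491211), 80.23924255371094), 1373.0)
floor [501.27091304 198.08065724  71.95196232] [562.2546159  234.49837227  71.96087201]
```

View pics/b.png

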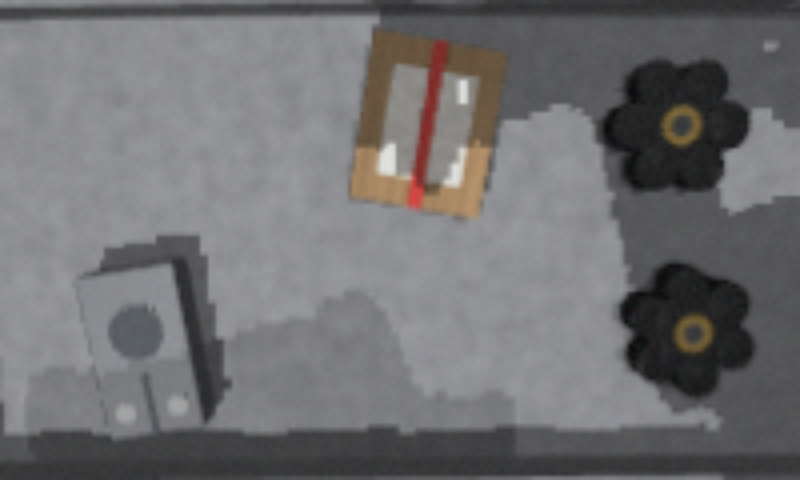

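```bash
cat >> h.py <<'E'
def eye(c,box,z):
    "brass eye centre near a knob"
    h=cv2.cvtColor(c['color'],cv2.COLOR_RGB2HSV); u0,u1,v0,v1=box; s=h[v0:v1,u0:u1]
    v,u=np.nonzero((s[...,0]>10)&(s[...,0]<32)&(s[...,1]>75)&(s[...,2]>45))
    p=((u.min()+u.max())/2+u0,(v.min()+v.max())/2+v0); return p,len(u),pts(c,[p],z)[0].round(1)
E
python3 - <<'E'
from h import *
c=dict(np.load('w4.npz'))
print(eye(c,(306,340,128,160),94),eye(c,(304,336,76,108),94))
print(pts(c,[(150,178),(150,62),(375,178),(375,62)],72).round())
b=(508,275.)
plan([(*b,170,9.5,.55),(*b,76.5,9.5,.55,1)])
E
```

```text
((np.float64(323.0), np.float64(143.0)), 67, array([513. , 110.9,  94. ])) ((np.float64(320.0), np.float64(91.0)), 72, array([572.2, 117.8,  94. ]))
[[465. 328.  72.]
 [606. 317.  72.]
 [465.  35.  72.]
 [607.  49.  72.]]
twist [[0,0,-0.02],[0,0,-0.021],[0,0.001,-0.02],[0,0,-0.021],[0,0,0],[0,0,0],[0,0,0]] 
dp [[0.036,-0.134,0.268],[0.041,-0.133,0.268],[0.047,-0.131,0.268],[0.052,-0.129,0.269],[0,0,0.311],[0,0,0.312],[0,0,0]] 
jaw [0.55,0.55,0.55,0.55,0.55,0.55,0.55]
```

Emit:
{"name": "step_arm", "arguments": {
  "twist": [
    [0,0,-0.02],
    [0,0,-0.021],
    [0,0,-0.02],
    [0,0,-0.021],
    [0,0,0],
    [0,0,0],
    [0,0,0],
    [0,0,0],
    [0,0,0],
    [0,0,0]
  ],
  "dp": [
    [0.036,-0.134,0.268],
    [0.041,-0.133,0.268],
    [0.047,-0.131,0.268],
    [0.052,-0.129,0.268],
    [0,0,0.311],
    [0,0,0.311],
    [0,0,0],
    [0,0,0],
    [0,0,0],
    [0,0,0]
  ],
  "jaw": [0.55,0.55,0.55,0.55,0.55,0.55,0.55,0.25,0.25,0.25],
  "squeeze": 40
}}

```text
t: 15.05
ee_pos: [508.2, 274.4, 77.2]
orientation: [0.997, 0.081, -0.001, 0.0]
ft_force: [0.5, 0.0, -0.0]
grip_width: 29.3
gripper_force: 41.7
```

Run:
```python
from h import *
s=get_state(); print(s['ee_pos'],s['grip_width'],s['gripper_force'],s['ft_force'])
x,y,z=s['ee_pos']; b=CASE-67.5*cyv; print(b)
plan([(x,y,z+110,9.5,.25),(430,-40,250,0,.25),(*b,150,CY,.25,1)])
```

```text
[508.22656419 274.35807606  77.21438387] 29.259652338832336 41.671316027641296 [ 0.51592065  0.01108078 -0.03173522]
[ 499.77229371 -302.73169022]
twist [[0,0,-0.001],[0,0.001,0],[0,0,0.014],[0,0,0.014],[0,0,0.014],[0,0,0.014],[0,0,0.013],[0,0,0.014],[0,0,0.011],[0,0,0.01]] 
dp [[-0.001,0,-0.367],[0,0,-0.366],[-0.143,0.33,-0.07],[-0.134,0.334,-0.07],[-0.125,0.338,-0.069],[-0.114,0.341,-0.07],[-0.106,0.345,-0.07],[-0.096,0.346,-0.07],[0.093,0.35,0.133],[0.101,0.348,0.134]] 
jaw [0.25,0.25,0.25,0.25,0.25,0.25,0.25,0.25,0.25,0.25]
twist [[0,0,0.011],[0,0,0.01],[0,0,0.011],[0,0,0]] 
dp [[0.108,0.347,0.133],[0.116,0.343,0.134],[0.122,0.341,0.133],[0,0,0]] 
jaw [0.25,0.25,0.25,0.25]
```

Emit:
{"name": "step_arm", "arguments": {
  "twist": [
    [0,0,0],
    [0,0,0],
    [0,0,0.014],
    [0,0,0.014],
    [0,0,0.014],
    [0,0,0.014],
    [0,0,0.013],
    [0,0,0.014],
    [0,0,0.011],
    [0,0,0.01]
  ],
  "dp": [
    [0,0,-0.366],
    [0,0,-0.366],
    [-0.143,0.33,-0.07],
    [-0.134,0.334,-0.07],
    [-0.125,0.338,-0.07],
    [-0.114,0.341,-0.07],
    [-0.106,0.345,-0.07],
    [-0.096,0.346,-0.07],
    [0.093,0.35,0.133],
    [0.101,0.348,0.133]
  ],
  "jaw": [0.25,0.25,0.25,0.25,0.25,0.25,0.25,0.25,0.25,0.25]
}}

```text
t: 16.3
ee_pos: [457.7, -146.8, 211.1]
orientation: [1.0, -0.023, 0.001, 0.001]
ft_force: [0.4, 0.0, -0.6]
grip_width: 29.1
gripper_force: 41.7
```

Emit:
{"name": "step_arm", "arguments": {
  "twist": [
    [0,0,0.011],
    [0,0,0.01],
    [0,0,0.011],
    [0,0,0]
  ],
  "dp": [
    [0.108,0.347,0.133],
    [0.116,0.343,0.133],
    [0.122,0.341,0.133],
    [0,0,0]
  ],
  "jaw": [0.25,0.25,0.25,0.25]
}}

```text
t: 16.8
ee_pos: [497.6, -305.3, 147.8]
orientation: [0.998, -0.056, -0.003, -0.0]
ft_force: [-0.1, 0.8, -1.7]
grip_width: 29.3
gripper_force: 41.7
```

Run:
```python
from h import *
s=get_state(); print(s['ee_pos'],s['grip_width'],s['gripper_force'],s['ft_force'])
x,y,z=s['ee_pos']; b=CASE-67.5*cyv
plan([(*b,60,CY,.25),(*b,12,CY,.25,1),(*b,12,CY,.5,1),(*b,110,CY,.5)])
```

```text
[ 497.58413011 -305.25619537  147.75957813] 29.25873025456472 41.697553396224976 [-0.14279682  0.81420268 -1.72346518]
twist [[0,0.001,-0.002],[0,0.002,-0.001],[0,0,0],[0,0,0],[0,0,0],[0,0,0],[0,0,0],[0,0,0]] 
dp [[0.008,-0.009,0.292],[0.007,-0.009,0.293],[0,0,0.32],[0,0,0],[0,0,0],[0,0,0],[0,0,-0.327],[0,0,-0.326]] 
jaw [0.25,0.25,0.25,0.25,0.5,0.5,0.5,0.5]
```

Emit:
{"name": "step_arm", "arguments": {
  "twist": [
    [0,0,-0.001],
    [0,0.001,-0.001],
    [0,0,0],
    [0,0,0],
    [0,0,0],
    [0,0,0],
    [0,0,0],
    [0,0,0],
    [0,0,0]
  ],
  "dp": [
    [0.008,-0.009,0.292],
    [0.007,-0.009,0.292],
    [0,0,0.32],
    [0,0,0.015],
    [0,0,0],
    [0,0,0],
    [0,0,0],
    [0,0,-0.32],
    [0,0,-0.32]
  ],
  "jaw": [0.25,0.25,0.25,0.25,0.25,0.5,0.5,0.5,0.5]
}}

```text
t: 17.92
ee_pos: [500.6, -299.8, 109.7]
orientation: [0.999, -0.053, -0.0, 0.0]
ft_force: [1.6, 0.0, 0.9]
grip_width: 42.7
gripper_force: 0.0
```

Run:
```python
from h import *
s=get_state(); print(s['ee_pos'],s['grip_width'],s['gripper_force'],s['ft_force'])
plan([(480,-230,250,CY,.6),(430,-40,260,0,.6),(486,180,330,0,.6,1)])
```

```text
[ 500.57064304 -299.84527482  109.66703393] 42.749309003735554 0.0 [1.58454577 0.02118137 0.87639033]
twist [[0,0,0],[0,0,0],[0,0,0.001],[0,0,-0.013],[0,0,-0.014],[0,0,-0.013],[0,0,-0.014],[0,0,0],[0,0,0],[0,0,0]] 
dp [[-0.062,-0.149,-0.312],[-0.062,-0.15,-0.312],[-0.062,-0.149,-0.312],[-0.117,-0.306,-0.017],[-0.109,-0.309,-0.016],[-0.1,-0.312,-0.017],[-0.092,-0.314,-0.016],[0.094,-0.367,-0.117],[0.093,-0.366,-0.117],[0.094,-0.367,-0.117]] 
jaw [0.6,0.6,0.6,0.6,0.6,0.6,0.6,0.6,0.6,0.6]
twist [[0,0,0],[0,0,0]] 
dp [[0.094,-0.366,-0.117],[0,0,0]] 
jaw [0.6,0.6]
```

Emit:
{"name": "step_arm", "arguments": {
  "twist": [
    [0,0,0],
    [0,0,0],
    [0,0,0],
    [0,0,-0.013],
    [0,0,-0.014],
    [0,0,-0.013],
    [0,0,-0.014],
    [0,0,0],
    [0,0,0],
    [0,0,0]
  ],
  "dp": [
    [-0.062,-0.15,-0.312],
    [-0.062,-0.15,-0.312],
    [-0.062,-0.15,-0.312],
    [-0.117,-0.306,-0.017],
    [-0.109,-0.309,-0.017],
    [-0.1,-0.312,-0.017],
    [-0.092,-0.314,-0.017],
    [0.094,-0.367,-0.117],
    [0.094,-0.367,-0.117],
    [0.094,-0.367,-0.117]
  ],
  "jaw": [0.5,0.6,0.6,0.6,0.6,0.6,0.6,0.6,0.6,0.6]
}}

```text
t: 19.18
ee_pos: [471.7, 127.0, 313.1]
orientation: [1.0, 0.001, 0.001, 0.0]
ft_force: [1.0, -0.2, 0.2]
grip_width: 51.6
gripper_force: 0.0
```

Emit:
{"name": "step_arm", "arguments": {
  "twist": [
    [0,0,0],
    [0,0,0],
    [0,0,0]
  ],
  "dp": [
    [0.094,-0.367,-0.117],
    [0,0,0],
    [0,0,0]
  ],
  "jaw": [0.6,0.6,0.6]
}}

```text
t: 19.55
ee_pos: [485.2, 180.2, 329.0]
orientation: [1.0, 0.002, -0.0, 0.001]
ft_force: [-0.3, -0.3, -0.8]
grip_width: 51.5
gripper_force: 0.0
```

Run:
```python
from h import *
c=snap('wrist'); s=get_state(); print(s['ee_pos'])
# search knobs by window around expected and anywhere in drawer
K=knobs(c,(135,380,66,175),93); print(K.round(1))
for k in K:
    u,v=int(k[6]),int(k[7]); print(eye(c,(u-16,u+17,v-16,v+17),94))
o=cv2.resize(c['color'][50:230,120:400,::-1],None,fx=2,fy=2)
t=snap('scene')['color'][140:240,140:280,::-1]; t=cv2.resize(t,None,fx=4,fy=3)
cv2.imwrite('pics/w5.png',np.vstack([o,t[:,:560]]) if t.shape[1]>=560 else o)
```

```text
[485.07816606 179.54588479 328.59113754]
[[513.5 112.6  20.2  11.2   5.5 523.5 312.7 139.3]
 [571.5 118.9  20.  -29.5  13.7 772.  306.6  88.9]]
((np.float64(311.0), np.float64(141.5)), 70, array([512.6, 111.1,  94. ]))
((np.float64(308.0), np.float64(88.5)), 71, array([572.3, 117.5,  94. ]))
```

View pics/w5.png

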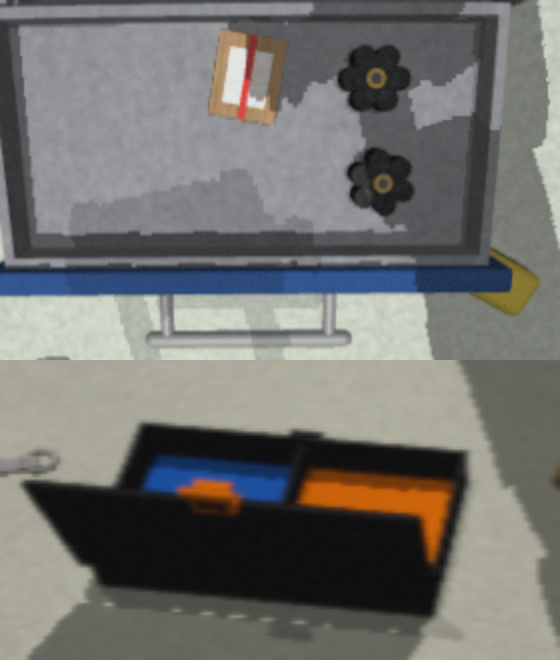

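The knobs haven't moved and the drawer is clear of blocks. I'll pick up the near knob.

Run:
```python
from h import *
b=(513,111.7)
plan([(*b,170,11,.58),(*b,75.5,11,.58,1)])
p=(*b,75.5,); o=CASE+67.5*cyv-38*cx; print(o)
plan([(*b,190,11,.3),(445,-40,200,0,.3),(*o,120,CY,.3,1)],start=(np.array(p),down(11)))
```

```text
twist [[0,0,-0.032],[0,0,-0.032],[0.001,0.001,-0.031],[0,0,0],[0,0,0],[0,0,0]] 
dp [[0.062,0.15,0.352],[0.053,0.153,0.352],[0.042,0.156,0.352],[0,0,0.315],[0,0,0.315],[0,0,0]] 
jaw [0.58,0.58,0.58,0.58,0.58,0.58]
[ 476.33310146 -164.45803305]
twist [[0,0,0],[0,0,0],[0,0,0.032],[0,0,0.032],[0,0,0.032],[0,0,0.018],[0,0,0.018],[0,0,0.017],[0,0,0]] 
dp [[0,0,-0.382],[0,0,-0.381],[-0.213,0.302,-0.022],[-0.193,0.315,-0.023],[-0.172,0.327,-0.022],[0.07,0.277,0.178],[0.079,0.273,0.178],[0.09,0.271,0.177],[0,0,0]] 
jaw [0.3,0.3,0.3,0.3,0.3,0.3,0.3,0.3,0.3]
```

Emit:
{"name": "step_arm", "arguments": {
  "twist": [
    [0,0,-0.032],
    [0,0,-0.032],
    [0,0,-0.032],
    [0,0,0],
    [0,0,0],
    [0,0,0],
    [0,0,0],
    [0,0,0],
    [0,0,0]
  ],
  "dp": [
    [0.062,0.15,0.352],
    [0.053,0.153,0.352],
    [0.042,0.156,0.352],
    [0,0,0.315],
    [0,0,0.315],
    [0,0,0],
    [0,0,0],
    [0,0,0],
    [0,0,0]
  ],
  "jaw": [0.58,0.58,0.58,0.58,0.58,0.58,0.3,0.3,0.3]
}}

```text
t: 20.78
ee_pos: [514.4, 113.0, 77.2]
orientation: [0.995, 0.097, 0.001, 0.0]
ft_force: [1.1, 0.4, 0.5]
grip_width: 35.2
gripper_force: 39.9
```

Emit:
{"name": "step_arm", "arguments": {
  "twist": [
    [0,0,0],
    [0,0,0],
    [0,0,0.032],
    [0,0,0.032],
    [0,0,0.032],
    [0,0,0.018],
    [0,0,0.018],
    [0,0,0.017],
    [0,0,0],
    [0,0,0]
  ],
  "dp": [
    [0,0,-0.382],
    [0,0,-0.382],
    [-0.213,0.302,-0.022],
    [-0.193,0.315,-0.022],
    [-0.172,0.327,-0.022],
    [0.07,0.277,0.178],
    [0.079,0.273,0.178],
    [0.09,0.271,0.178],
    [0,0,0],
    [0,0,0]
  ],
  "jaw": [0.3,0.3,0.3,0.3,0.3,0.3,0.3,0.3,0.3,0.3]
}}

```text
t: 22.02
ee_pos: [477.9, -162.8, 121.1]
orientation: [0.999, -0.052, 0.0, 0.0]
ft_force: [0.6, -1.3, -0.6]
grip_width: 35.0
gripper_force: 40.3
```

Run:
```python
from h import *
s=get_state(); print(s['ee_pos'],s['grip_width'],s['gripper_force'],s['ft_force'])
o=CASE+67.5*cyv-38*cx
plan([(*o,60,CY,.3),(*o,10,CY,.3,1),(*o,10,CY,.55,1),(*o,110,CY,.55)])
```

```text
[ 477.92461237 -162.84831374  121.06985067] 35.02537117764696 40.2767613530159 [ 0.59573086 -1.25794174 -0.56433801]
twist [[0,0,0.001],[0,0,0.001],[0,0,0],[0,0,0],[0,0,0],[0,0,0],[0,0,0],[0,0,0]] 
dp [[-0.005,0.006,0.204],[-0.004,0.006,0.203],[0,-0.001,0.333],[0,0,0],[0,0,0],[0,0,0],[0,0,-0.333],[0,0.001,-0.333]] 
jaw [0.3,0.3,0.3,0.3,0.55,0.55,0.55,0.55]
```

Emit:
{"name": "step_arm", "arguments": {
  "twist": [
    [0,0,0],
    [0,0,0],
    [0,0,0],
    [0,0,0],
    [0,0,0],
    [0,0,0],
    [0,0,0],
    [0,0,0]
  ],
  "dp": [
    [-0.005,0.006,0.204],
    [-0.004,0.006,0.204],
    [0,0,0.33],
    [0,0,0],
    [0,0,0],
    [0,0,0],
    [0,0,-0.333],
    [0,0,-0.333]
  ],
  "jaw": [0.3,0.3,0.3,0.3,0.55,0.55,0.55,0.55]
}}

```text
t: 23.02
ee_pos: [476.3, -164.7, 111.9]
orientation: [0.999, -0.052, 0.0, 0.0]
ft_force: [1.2, -0.8, 0.4]
grip_width: 46.9
gripper_force: 0.0
```

Run:
```python
from h import *
s=get_state(); print(s['ee_pos'],s['grip_width'],s['gripper_force'],s['ft_force'])
plan([(430,-40,230,0,.55),(486,160,310,0,.55,2)])
```

```text
[ 476.25942531 -164.71863934  111.86913156] 46.857843834882615 0.0 [ 1.22751778 -0.78977199  0.4172722 ]
twist [[0,0,-0.017],[0,0,-0.017],[0,0,-0.018],[0,0,0],[0,0,0],[0,0,0],[0,0,0],[0,0,0],[0,0,0]] 
dp [[-0.131,-0.265,-0.263],[-0.121,-0.269,-0.263],[-0.113,-0.273,-0.262],[0.094,-0.333,-0.134],[0.094,-0.333,-0.133],[0.093,-0.333,-0.134],[0.094,-0.334,-0.134],[0,0,0],[0,0,0]] 
jaw [0.55,0.55,0.55,0.55,0.55,0.55,0.55,0.55,0.55]
```

Emit:
{"name": "step_arm", "arguments": {
  "twist": [
    [0,0,-0.017],
    [0,0,-0.017],
    [0,0,-0.018],
    [0,0,0],
    [0,0,0],
    [0,0,0],
    [0,0,0],
    [0,0,0],
    [0,0,0]
  ],
  "dp": [
    [-0.131,-0.265,-0.263],
    [-0.121,-0.269,-0.263],
    [-0.113,-0.273,-0.263],
    [0.094,-0.333,-0.134],
    [0.094,-0.333,-0.134],
    [0.094,-0.333,-0.134],
    [0.094,-0.333,-0.134],
    [0,0,0],
    [0,0,0]
  ],
  "jaw": [0.55,0.55,0.55,0.55,0.55,0.55,0.55,0.55,0.55]
}}

```text
t: 24.15
ee_pos: [485.9, 159.4, 308.9]
orientation: [1.0, 0.001, 0.0, 0.001]
ft_force: [-1.0, -0.5, -0.2]
grip_width: 47.0
gripper_force: 0.0
```

Run:
```python
from h import *
c=snap('wrist'); s=get_state(); print(s['ee_pos'])
K=knobs(c,(130,400,40,190),93); print(K.round(1))
for k in K:
    u,v=int(k[6]),int(k[7])
    try: print(eye(c,(u-16,u+17,v-16,v+17),94))
    except Exception as e: print('no eye',u,v)
```

```text
[485.66187903 158.84748707 308.20396057]
[[586.2 109.3  20.3 -26.3   7.7 865.5 299.   74.7]]
((np.float64(300.5), np.float64(74.0)), 82, array([586.7, 108.6,  94. ]))
```

The far knob was knocked to about (586.5,109), right by the back wall. Only a grip along y clears that wall, so I'll close across the lobe tips at yaw 4°.

Run:
```python
from h import *
b=(585.5,109)
plan([(*b,190,4,.6),(*b,76,4,.6,1)])
p=(*b,76); o=CASE+67.5*cyv+38*cx; print(o)
plan([(*b,190,4,.3),(465,-30,200,0,.3),(*o,120,CY,.3,1)],start=(np.array(p),down(4)))
```

```text
twist [[0,0,-0.012],[0,0,-0.011],[0.001,0,-0.012],[0,0,0],[0,0,0],[0,0,0]] 
dp [[0.222,0.11,0.263],[0.219,0.116,0.262],[0.217,0.121,0.263],[0,0,0.38],[0,0,0.38],[0,0,0]] 
jaw [0.6,0.6,0.6,0.6,0.6,0.6]
[ 551.90278522 -172.53410247]
twist [[0,0,0],[0,0,0],[0,0,0.009],[0,0,0.009],[0,0,0.008],[0,0,0.009],[0,0,0.013],[0,0,0.013],[0,0,0.014],[0,0,0.013]] 
dp [[0,0,-0.38],[0,0,-0.38],[-0.217,0.217,-0.017],[-0.212,0.221,-0.016],[-0.209,0.225,-0.017],[-0.205,0.228,-0.017],[0.145,0.237,0.133],[0.151,0.234,0.134],[0.157,0.23,0.133],[0.164,0.225,0.134]] 
jaw [0.3,0.3,0.3,0.3,0.3,0.3,0.3,0.3,0.3,0.3]
twist [[0,0,0]] 
dp [[0,0,0]] 
jaw [0.3]
```

Emit:
{"name": "step_arm", "arguments": {
  "twist": [
    [0,0,-0.012],
    [0,0,-0.011],
    [0,0,-0.012],
    [0,0,0],
    [0,0,0],
    [0,0,0],
    [0,0,0],
    [0,0,0],
    [0,0,0],
    [0,0,0]
  ],
  "dp": [
    [0.222,0.11,0.263],
    [0.219,0.116,0.263],
    [0.217,0.121,0.263],
    [0,0,0.38],
    [0,0,0.38],
    [0,0,0],
    [0,0,0],
    [0,0,0],
    [0,0,0],
    [0,0,-0.2]
  ],
  "jaw": [0.6,0.6,0.6,0.6,0.6,0.6,0.3,0.3,0.3,0.3]
}}

```text
t: 25.45
ee_pos: [583.4, 109.6, 103.6]
orientation: [0.999, 0.035, -0.003, 0.001]
ft_force: [-0.2, 0.3, 0.2]
grip_width: 37.8
gripper_force: 40.3
```

Run:
```python
from h import *
s=get_state(); print(s['ee_pos'],s['grip_width'],s['gripper_force'],s['ft_force'])
c=snap('wrist'); K=knobs(c,(130,400,40,190),93); print(K.round(1))
x,y,z=s['ee_pos'];o=CASE+67.5*cyv+38*cx
plan([(x,y,190,4,.3),(465,-30,200,0,.3),(*o,120,CY,.3,1)])
```

```text
[583.37930204 109.62735574 103.55787653] 37.81268658273655 40.27078628540039 [-0.18428254  0.3174735   0.24069055]
[]
twist [[0,-0.001,0],[0,-0.001,0.001],[0,0,0.009],[0,0,0.009],[0,0,0.008],[0,0,0.009],[0,0,0.013],[0,0,0.013],[0,0,0.013],[0,0,0.014]] 
dp [[-0.014,0.001,-0.267],[-0.015,0,-0.266],[-0.213,0.219,-0.017],[-0.209,0.222,-0.016],[-0.205,0.226,-0.017],[-0.201,0.23,-0.017],[0.145,0.237,0.134],[0.151,0.234,0.133],[0.157,0.229,0.134],[0.163,0.225,0.134]] 
jaw [0.3,0.3,0.3,0.3,0.3,0.3,0.3,0.3,0.3,0.3]
twist [[0,0,0]] 
dp [[0,0,0]] 
jaw [0.3]
```

Emit:
{"name": "step_arm", "arguments": {
  "twist": [
    [0,0,0],
    [0,0,0],
    [0,0,0.009],
    [0,0,0.009],
    [0,0,0.008],
    [0,0,0.009],
    [0,0,0.013],
    [0,0,0.013],
    [0,0,0.013],
    [0,0,0.014]
  ],
  "dp": [
    [-0.014,0,-0.267],
    [-0.014,0,-0.267],
    [-0.213,0.219,-0.017],
    [-0.209,0.222,-0.017],
    [-0.205,0.226,-0.017],
    [-0.201,0.23,-0.017],
    [0.132,0.237,0.134],
    [0.138,0.234,0.134],
    [0.144,0.23,0.134],
    [0.15,0.225,0.134]
  ],
  "jaw": [0.3,0.3,0.3,0.3,0.3,0.3,0.3,0.3,0.3,0.3]
}}

```text
t: 26.75
ee_pos: [544.2, -173.8, 115.8]
orientation: [0.999, -0.053, 0.001, 0.001]
ft_force: [0.5, 0.1, -0.5]
grip_width: 37.9
gripper_force: 40.3
```

Emit:
{"name": "step_arm", "arguments": {
  "twist": [
    [0,0,0],
    [0,0,0]
  ],
  "dp": [
    [0,0,0],
    [0,0,0]
  ],
  "jaw": [0.3,0.3]
}}

```text
t: 27.0
ee_pos: [543.0, -172.1, 116.1]
orientation: [0.999, -0.053, -0.0, 0.0]
ft_force: [0.6, 0.4, -0.6]
grip_width: 37.9
gripper_force: 40.4
```

Run:
```python
from h import *
s=get_state(); print(s['ee_pos'],s['grip_width'],s['gripper_force'],s['ft_force'])
o=CASE+67.5*cyv+30*cx
plan([(*o,60,CY,.3),(*o,10,CY,.3,1),(*o,10,CY,.6,1),(*o,110,CY,.6)])
```

```text
[ 543.04463677 -172.0628108   116.14842844] 37.85549902168212 40.380213260650635 [ 0.58078177  0.42834644 -0.6004708 ]
twist [[0,0,0.001],[0,0,0],[0,0,0],[0,0,0],[0,0,0],[0,0,0],[0,0,0]] 
dp [[0.006,-0.003,0.374],[0,0,0.334],[0,0,0],[0,0,0],[0,0,0],[0,0,-0.334],[0,0,-0.333]] 
jaw [0.3,0.3,0.3,0.6,0.6,0.6,0.6]
```

Emit:
{"name": "step_arm", "arguments": {
  "twist": [
    [0,0,0],
    [0,0,0],
    [0,0,0],
    [0,0,0],
    [0,0,0],
    [0,0,0],
    [0,0,0]
  ],
  "dp": [
    [0.006,-0.003,0.374],
    [0,0,0.33],
    [0,0,0],
    [0,0,0],
    [0,0,0],
    [0,0,-0.334],
    [0,0,-0.334]
  ],
  "jaw": [0.3,0.3,0.3,0.6,0.6,0.6,0.6]
}}

```text
t: 27.88
ee_pos: [544.6, -172.2, 113.5]
orientation: [0.999, -0.053, 0.001, 0.001]
ft_force: [0.2, -0.9, 0.3]
grip_width: 51.3
gripper_force: 0.0
```

Run:
```python
from h import *
s=get_state(); print(s['ee_pos'],s['grip_width'],s['gripper_force'],s['ft_force'])
plan([(450,-225,260,CY,.6,2)])
```

```text
[ 544.57599603 -172.19129364  113.45621161] 51.32152595606334 0.0 [ 0.20681502 -0.87097186  0.31240288]
twist [[0,0,0],[0,0,0],[0,0,0],[0.001,-0.001,0.001],[0,0,0],[0,0,0]] 
dp [[-0.147,0.104,-0.244],[-0.147,0.105,-0.245],[-0.147,0.104,-0.244],[-0.147,0.105,-0.244],[0,0,0],[0,0,0]] 
jaw [0.6,0.6,0.6,0.6,0.6,0.6]
```

Emit:
{"name": "step_arm", "arguments": {
  "twist": [
    [0,0,0],
    [0,0,0],
    [0,0,0],
    [0,0,0],
    [0,0,0],
    [0,0,0]
  ],
  "dp": [
    [-0.147,0.105,-0.244],
    [-0.147,0.105,-0.244],
    [-0.147,0.105,-0.244],
    [-0.147,0.105,-0.244],
    [0,0,0],
    [0,0,0]
  ],
  "jaw": [0.6,0.6,0.6,0.6,0.6,0.6]
}}

```text
t: 28.62
ee_pos: [450.1, -225.3, 258.1]
orientation: [0.999, -0.053, 0.001, 0.001]
ft_force: [0.0, 0.2, -0.2]
grip_width: 51.2
gripper_force: 0.0
```

Run:
```python
from h import *
c=snap('wrist','w6.png');s=get_state(); print(s['ee_pos'])
plan([(430,-40,260,20,.6),(430,110,230,70,.4),(412,194,150,90.6,.33)])
```

```text
[ 449.78547175 -224.81028275  256.92526534]
twist [[0,0,-0.057],[0,0,-0.057],[0,0,-0.056],[0,0,-0.057],[0,0,-0.087],[0,0,-0.087],[0,0,-0.087],[0,0,-0.088],[0,0,-0.087],[0,0,-0.06]] 
dp [[-0.065,-0.303,-0.005],[-0.03,-0.308,-0.006],[0.005,-0.31,-0.005],[0.04,-0.307,-0.005],[0.068,-0.188,0.04],[0.1,-0.173,0.04],[0.129,-0.154,0.04],[0.152,-0.129,0.04],[0.174,-0.1,0.04],[0.162,-0.101,0.178]] 
jaw [0.6,0.6,0.6,0.6,0.4,0.4,0.4,0.4,0.4,0.33]
twist [[0,0,-0.06],[0,0,-0.06]] 
dp [[0.172,-0.082,0.177],[0.181,-0.06,0.178]] 
jaw [0.33,0.33]
```

View pics/w6.png

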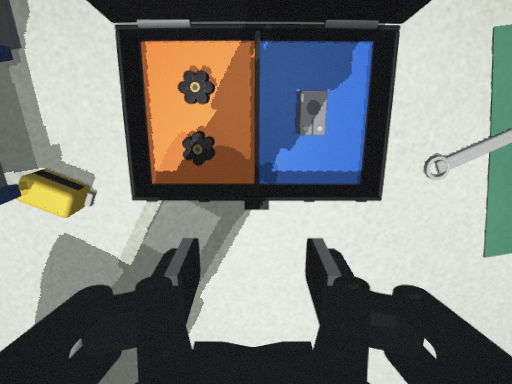

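Wrist view: both knobs lie flat on the orange floor at (195,87) and (199,148), and the block lies on the blue floor at (313,113). Now I'll shut the drawer.

Emit:
{"name": "step_arm", "arguments": {
  "twist": [
    [0,0,-0.057],
    [0,0,-0.057],
    [0,0,-0.057],
    [0,0,-0.057],
    [0,0,-0.087],
    [0,0,-0.087],
    [0,0,-0.087],
    [0,0,-0.087],
    [0,0,-0.087],
    [0,0,-0.06]
  ],
  "dp": [
    [-0.065,-0.303,-0.005],
    [-0.03,-0.308,-0.005],
    [0.005,-0.31,-0.005],
    [0.04,-0.307,-0.005],
    [0.068,-0.188,0.04],
    [0.1,-0.173,0.04],
    [0.129,-0.154,0.04],
    [0.152,-0.129,0.04],
    [0.174,-0.1,0.04],
    [0.162,-0.101,0.178]
  ],
  "jaw": [0.6,0.6,0.6,0.6,0.4,0.4,0.4,0.4,0.4,0.33]
}}

```text
t: 29.92
ee_pos: [424.7, 139.4, 203.0]
orientation: [0.782, 0.623, 0.001, 0.001]
ft_force: [0.9, 0.2, 0.0]
grip_width: 28.6
gripper_force: 0.0
```

Emit:
{"name": "step_arm", "arguments": {
  "twist": [
    [0,0,-0.06],
    [0,0,-0.06],
    [0,0,0],
    [0,0,0]
  ],
  "dp": [
    [0.172,-0.082,0.178],
    [0.181,-0.06,0.178],
    [0,0,0],
    [0,0,0]
  ],
  "jaw": [0.33,0.33,0.33,0.33]
}}

```text
t: 30.42
ee_pos: [411.8, 193.3, 149.5]
orientation: [0.704, 0.711, -0.001, 0.0]
ft_force: [0.5, 0.0, 0.2]
grip_width: 28.2
gripper_force: 0.0
```

Run:
```python
from h import *
s=get_state(); print(s['ee_pos'],s['grip_width'],R.from_quat(s['orientation']).as_euler('zyx',degrees=True))
c=snap('wrist'); P=cloud(c)
for r in (60,90,120,150):
    z=P[r,180:330]; k=np.nonzero((z[:,2]>84)&(z[:,2]<98)&(z[:,0]<430))[0]+180
    if len(k): print(r,k.min(),k.max(),pts(c,[(k.min(),r),(k.max()+1,r)],91).round(1).tolist())
plan([(413.3,193,125,90.6,.33),(413.3,193,73,90.6,.33,1)])
```

```text
[411.77963696 193.26236955 149.477017  ] 28.236685619742364 [-9.05613380e+01 -4.89443619e-02  1.79906032e+02]
120 249 261 [[409.6, 253.9, 91.0], [417.6, 254.0, 91.0]]
150 247 263 [[408.4, 235.4, 91.0], [419.2, 235.5, 91.0]]
twist [[0,0.001,-0.001],[0,0,0],[0,0,0]] 
dp [[-0.001,0.005,0.168],[0,0,0.347],[0,0,0]] 
jaw [0.33,0.33,0.33]
```

Emit:
{"name": "step_arm", "arguments": {
  "twist": [
    [0,0,0],
    [0,0,0],
    [0,0,0],
    [0,0,0],
    [0,0,0],
    [0,0,0]
  ],
  "dp": [
    [0,0.01,0.168],
    [0,0,0.34],
    [0,0,0],
    [0,0,0],
    [0,0,0],
    [0,0,0]
  ],
  "jaw": [0.33,0.33,0.33,0.05,0.05,0.05]
}}

```text
t: 31.22
ee_pos: [414.8, 193.1, 75.2]
orientation: [0.704, 0.711, 0.001, 0.001]
ft_force: [-0.4, -2.4, 2.0]
grip_width: 9.6
gripper_force: 39.3
```

Emit:
{"name": "step_arm", "arguments": {
  "twist": [
    [0,0,0],
    [0,0,0],
    [0,0,0],
    [0,0,0],
    [0,0,0],
    [0,0,0],
    [0,0,0],
    [0,0,0],
    [0,0,0],
    [0,0,0]
  ],
  "dp": [
    [-0.001,0.13,0],
    [-0.001,0.13,0],
    [-0.001,0.13,0],
    [-0.001,0.13,0],
    [-0.001,0.13,0],
    [-0.001,0.13,0],
    [-0.001,0.13,0],
    [-0.001,0.08,0],
    [-0.001,0.03,0],
    [0,0,0]
  ],
  "jaw": [0.05,0.05,0.05,0.05,0.05,0.05,0.05,0.05,0.05,0.05]
}}

```text
t: 32.48
ee_pos: [563.3, 194.7, 75.2]
orientation: [0.704, 0.711, -0.003, -0.003]
ft_force: [-11.8, 2.2, 13.2]
grip_width: 9.3
gripper_force: 41.4
```

Run:
```python
from h import *
s=get_state(); print(s['ee_pos'],s['grip_width'],s['ft_force'])
```

```text
[563.28364673 194.67012465  75.1580844 ] 9.279875234274884 [-11.78413828   2.21848168  13.24615624]
```

Emit:
{"name": "step_arm", "arguments": {
  "twist": [
    [0,0,0],
    [0,0,0],
    [0,0,0],
    [0,0,0],
    [0,0,0],
    [0,0,0],
    [0,0,0]
  ],
  "dp": [
    [0,0.02,0],
    [0,0,0],
    [0,-0.035,0],
    [0,0,0],
    [0,0,0],
    [0,0,-0.3],
    [0,0,-0.3]
  ],
  "jaw": [0.05,0.05,0.05,0.33,0.33,0.33,0.33]
}}

```text
t: 33.35
ee_pos: [563.7, 193.0, 163.3]
orientation: [0.704, 0.71, -0.001, -0.0]
ft_force: [0.5, 0.1, 0.6]
grip_width: 28.0
gripper_force: 0.0
```

Run:
```python
from h import *
s=get_state(); print(s['ee_pos'],s['ft_force'])
plan([(540,165,280,90.6,.33,2)])
```

```text
[563.69400325 193.01007878 163.32855093] [0.54652055 0.14625759 0.58899851]
twist [[0,0,0],[-0.001,0,0],[0,0.001,0],[0,0,0],[0,0,0]] 
dp [[-0.062,-0.054,-0.259],[-0.062,-0.054,-0.259],[-0.062,-0.053,-0.259],[0,0,0],[0,0,0]] 
jaw [0.33,0.33,0.33,0.33,0.33]
```

Emit:
{"name": "step_arm", "arguments": {
  "twist": [
    [0,0,0],
    [0,0,0],
    [0,0,0],
    [0,0,0],
    [0,0,0]
  ],
  "dp": [
    [-0.062,-0.054,-0.259],
    [-0.062,-0.054,-0.259],
    [-0.062,-0.054,-0.259],
    [0,0,0],
    [0,0,0]
  ],
  "jaw": [0.33,0.33,0.33,0.33,0.33]
}}

```text
t: 33.98
ee_pos: [540.0, 165.3, 279.2]
orientation: [0.704, 0.71, -0.001, 0.0]
ft_force: [-0.0, -0.8, -1.0]
grip_width: 28.1
gripper_force: 0.0
```

Run:
```python
from h import *
c=snap('wrist'); P=cloud(c); s=get_state(); print(s['ee_pos'])
for r in (80,105,130,155):
    z=P[r,230:330]; k=np.nonzero((z[:,2]>84)&(z[:,2]<98)&(z[:,0]<573))[0]+230
    if len(k): print(r,k.min(),k.max(),pts(c,[(k.min(),r),(k.max()+1,r)],91).round(1).tolist())
b=np.array(bar(1.7,1.65)); print('bar open',b)
plan([(540,0,350,60,.5),(600,-130,370,20,.6),(b[0]+4,b[1],370,CY,.65,1)])
```

```text
[539.49105966 165.27786172 278.22724862]
105 271 281 [[558.5, 234.1, 91.0], [569.5, 234.2, 91.0]]
130 271 281 [[559.1, 209.4, 91.0], [570.3, 209.5, 91.0]]
155 270 280 [[558.7, 183.7, 91.0], [570.1, 183.8, 91.0]]
bar open [ 647.43679913 -250.62810837  280.32819527]
twist [[0,0,0.067],[0,0,0.067],[-0.001,0.001,0.066],[0,0,0.067],[0,0,0.087],[0,0,0.087],[0,0,0.087],[0,0,0.088],[0,0,0.076],[0,0,0.076]] 
dp [[-0.276,-0.002,-0.119],[-0.273,0.034,-0.119],[-0.266,0.071,-0.12],[-0.255,0.106,-0.119],[-0.137,0.195,-0.033],[-0.102,0.216,-0.034],[-0.063,0.23,-0.033],[-0.022,0.238,-0.034],[0.016,0.291,0],[0.06,0.285,0]] 
jaw [0.5,0.5,0.5,0.5,0.6,0.6,0.6,0.6,0.65,0.65]
twist [[0,0,0.076],[0,0,0]] 
dp [[0.102,0.273,0],[0,0,0]] 
jaw [0.65,0.65]
```

Drawer shut: the handle is at x≈564.5, 150 mm of travel. Back to the lid bar.

Emit:
{"name": "step_arm", "arguments": {
  "twist": [
    [0,0,0.067],
    [0,0,0.067],
    [0,0,0.067],
    [0,0,0.067],
    [0,0,0.087],
    [0,0,0.087],
    [0,0,0.087],
    [0,0,0.087],
    [0,0,0.076],
    [0,0,0.076]
  ],
  "dp": [
    [-0.276,0,-0.119],
    [-0.273,0.034,-0.119],
    [-0.266,0.071,-0.119],
    [-0.255,0.106,-0.119],
    [-0.137,0.195,-0.033],
    [-0.102,0.216,-0.033],
    [-0.063,0.23,-0.033],
    [-0.022,0.238,-0.033],
    [0.016,0.291,0],
    [0.06,0.285,0]
  ],
  "jaw": [0.5,0.5,0.5,0.5,0.6,0.6,0.6,0.6,0.65,0.65]
}}

```text
t: 35.28
ee_pos: [635.1, -211.1, 368.7]
orientation: [1.0, 0.02, -0.002, -0.001]
ft_force: [1.1, 0.9, 0.9]
grip_width: 55.8
gripper_force: 0.0
```

Emit:
{"name": "step_arm", "arguments": {
  "twist": [
    [0,0,0.076],
    [0,0,0],
    [0,0,0]
  ],
  "dp": [
    [0.102,0.273,0],
    [0,0,0],
    [0,0,0]
  ],
  "jaw": [0.65,0.65,0.65]
}}

```text
t: 35.65
ee_pos: [651.6, -250.0, 369.1]
orientation: [0.999, -0.053, -0.002, -0.001]
ft_force: [0.0, 0.1, 0.4]
grip_width: 55.6
gripper_force: 0.0
```

Run:
```python
from h import *
s=get_state(); print(s['ee_pos'],s['grip_width'])
# bar position from scene+top cameras, orange highest points
for n in('scene','top'):
    c=snap(n);P=cloud(c);h=cv2.cvtColor(c['color'],cv2.COLOR_RGB2HSV)
    m=(h[...,0]<16)&(h[...,1]>140)&(h[...,2]>50)&(P[...,2]>180)&(P[...,2]<320)&(P[...,1]<-200)&(P[...,1]>-300)&(P[...,0]<720)
    if m.sum(): print(n,m.sum(),np.median(P[m],0),P[m].min(0),P[m].max(0))
plan([(655.5,-252,320,CY,.65),(655.5,-252,265,CY,.65,1)],step=40)
```

```text
[ 651.60374111 -249.95136693  369.14443804] 55.59970796117869
scene 94 [ 641.87534139 -245.45264673  277.52355869] [ 625.19437022 -265.53659322  233.5441727 ] [ 651.17857979 -232.96303242  288.12527472]
top 90 [ 633.9206245  -247.7326572   276.58362922] [ 614.69853117 -266.01029897  181.68481831] [ 646.78425024 -206.09082732  293.87221007]
twist [[0,0,0],[0,0.001,0],[0,0,0],[0,0,0],[0,0,0]] 
dp [[0.014,0.008,0.169],[0.013,0.007,0.17],[0,0,0.183],[0,0,0.183],[0,0,0]] 
jaw [0.65,0.65,0.65,0.65,0.65]
```

Emit:
{"name": "step_arm", "arguments": {
  "twist": [
    [0,0,0],
    [0,0,0],
    [0,0,0],
    [0,0,0],
    [0,0,0],
    [0,0,0],
    [0,0,0],
    [0,0,0]
  ],
  "dp": [
    [0.005,0.006,0.17],
    [0.005,0.006,0.17],
    [0,0,0.183],
    [0,0,0.183],
    [0,0,0],
    [0,0,0],
    [0,0,0],
    [0,0,0]
  ],
  "jaw": [0.65,0.65,0.65,0.65,0.65,0.35,0.35,0.35],
  "squeeze": 25
}}

```text
t: 36.75
ee_pos: [654.0, -252.3, 267.5]
orientation: [0.999, -0.053, 0.001, 0.0]
ft_force: [0.1, 1.4, 0.0]
grip_width: 36.7
gripper_force: 25.3
```

Run:
```python
from h import *
s=get_state(); print(s['ee_pos'],s['grip_width'],s['gripper_force'],s['ft_force'])
d=np.array(s['ee_pos'])-bar(1.7,1.65); print(d)
d=np.array([3.6,-1.1,d[2]])
L=np.linspace(1.62,0,20)
plan([(*(np.array(bar(l,1.62))+d+np.array([1,0,0])*(0)),CY,.35) for l in L],start=(np.array(s['ee_pos']),R.from_quat(s['orientation'])))
```

```text
[ 653.95925775 -252.25893251  267.53888726] 36.670269577203236 25.330927670001984 [0.07644049 1.37432577 0.04434467]
[  6.52245861  -1.63082414 -12.78930801]
twist [[0,-0.001,0],[0,0,0],[0,0,0],[0,0,0],[0,0,0],[0,0,0],[0,0,0],[0,0,0],[0,0,0],[0,0,0]] 
dp [[-0.144,-0.001,-0.027],[-0.126,0,-0.013],[-0.128,0,-0.003],[-0.127,0,0.009],[-0.126,0,0.019],[-0.124,0,0.03],[-0.121,0,0.04],[-0.117,0,0.051],[-0.112,0,0.06],[-0.107,0,0.07]] 
jaw [0.35,0.35,0.35,0.35,0.35,0.35,0.35,0.35,0.35,0.35]
twist [[0,0,0],[0,0,0],[0,0,0],[0,0,0],[0,0,0],[0,0,0],[0,0,0],[0,0,0],[0,0,0],[0,0,0]] 
dp [[-0.1,0,0.078],[-0.093,0,0.087],[-0.086,0,0.094],[-0.077,0,0.102],[-0.069,0,0.107],[-0.059,0,0.113],[-0.049,0,0.118],[-0.039,0,0.121],[-0.028,0,0.124],[-0.018,0,0.126]] 
jaw [0.35,0.35,0.35,0.35,0.35,0.35,0.35,0.35,0.35,0.35]
```

Emit:
{"name": "step_arm", "arguments": {
  "twist": [
    [0,0,0],
    [0,0,0],
    [0,0,0],
    [0,0,0],
    [0,0,0],
    [0,0,0],
    [0,0,0],
    [0,0,0],
    [0,0,0],
    [0,0,0]
  ],
  "dp": [
    [-0.132,0,-0.025],
    [-0.126,0,-0.013],
    [-0.128,0,-0.003],
    [-0.127,0,0.009],
    [-0.126,0,0.019],
    [-0.124,0,0.03],
    [-0.121,0,0.04],
    [-0.117,0,0.051],
    [-0.112,0,0.06],
    [-0.107,0,0.07]
  ],
  "jaw": [0.35,0.35,0.35,0.35,0.35,0.35,0.35,0.35,0.35,0.35]
}}

```text
t: 38.0
ee_pos: [472.6, -232.8, 231.8]
orientation: [0.999, -0.054, 0.003, 0.0]
ft_force: [1.4, 2.4, 1.1]
grip_width: 36.9
gripper_force: 31.0
```

Run:
```python
from h import *
s=get_state(); print(s['ee_pos'],s['grip_width'],s['gripper_force'],s['ft_force'])
d=np.array([5,-1.4,-12.8])
L=np.linspace(1.62,0,20); print(np.array(s['ee_pos'])-d-bar(L[9],1.62))
plan([(*(np.array(bar(l,1.62))+d),CY,.35) for l in L[10:]])
```

```text
[ 472.61769435 -232.8480676   231.80627876] 36.91337992977889 30.98421424627304 [1.44759352 2.40118613 1.12286362]
[ 0.91081019 -0.13441534 -0.25601273]
twist [[0,-0.003,0],[0,0,0],[0,0,0],[0,0,0],[0,0,0],[0,0,0],[0,0,0],[0,0,0],[0,0,0],[0,0,0]] 
dp [[-0.107,0,0.076],[-0.093,0,0.087],[-0.086,0,0.094],[-0.077,0,0.102],[-0.068,0,0.107],[-0.059,0,0.113],[-0.049,0,0.118],[-0.039,0,0.121],[-0.028,0,0.125],[-0.018,0,0.126]] 
jaw [0.35,0.35,0.35,0.35,0.35,0.35,0.35,0.35,0.35,0.35]
```

Emit:
{"name": "step_arm", "arguments": {
  "twist": [
    [0,0,0],
    [0,0,0],
    [0,0,0],
    [0,0,0],
    [0,0,0],
    [0,0,0],
    [0,0,0],
    [0,0,0],
    [0,0,0],
    [0,0,0]
  ],
  "dp": [
    [-0.107,0,0.076],
    [-0.093,0,0.087],
    [-0.086,0,0.094],
    [-0.077,0,0.102],
    [-0.068,0,0.107],
    [-0.059,0,0.113],
    [-0.049,0,0.118],
    [-0.039,0,0.121],
    [-0.028,0,0.125],
    [-0.018,0,0.126]
  ],
  "jaw": [0.35,0.35,0.35,0.35,0.35,0.35,0.35,0.35,0.35,0.35]
}}

```text
t: 39.25
ee_pos: [377.1, -222.7, 68.5]
orientation: [0.999, -0.053, -0.001, -0.0]
ft_force: [-3.6, 5.4, 7.4]
grip_width: 36.9
gripper_force: 32.9
```

Run:
```python
from h import *
s=get_state(); print(s['ee_pos'],s['grip_width'],s['gripper_force'],s['ft_force'])
d=np.array([5,-1.4,-12.8]); print(np.array(s['ee_pos'])-d-bar(0,1.62))
c=snap('scene'); cv2.imwrite('pics/s2.png',cv2.resize(c['color'][120:260,130:290,::-1],None,fx=4,fy=4))
```

```text
[ 377.09975987 -222.66271353   68.50316023] 36.86095185402291 32.892186641693115 [-3.57267042  5.3889449   7.35316103]
[-2.42988213  0.20003332 -2.94809326]
```

View pics/s2.png

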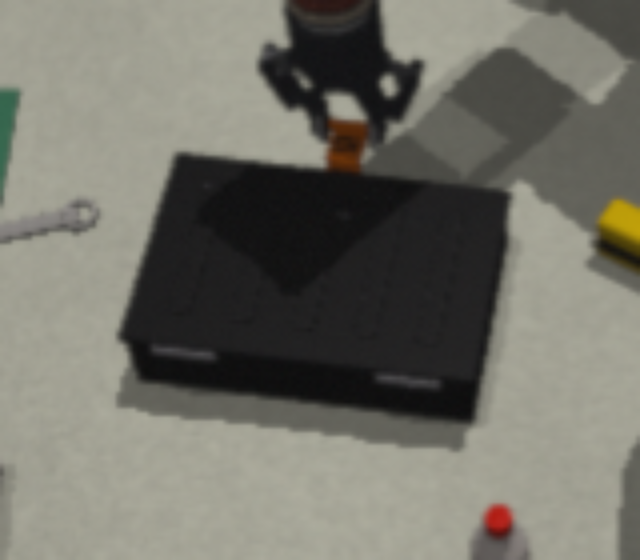

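Run:
```python
from h import *
for n in('scene','top'):
    c=snap(n);P=cloud(c); g=c['color'].max(2)
    Q=P-[*CASE,0]; X=Q[...,:2]@cx; Y=Q[...,:2]@cyv
    for a,b in((-90,-60),(-40,0),(20,60)):
        m=(X>a)&(X<b)&(abs(Y)<130)&(abs(Y)>50)&(P[...,2]>50)&(P[...,2]<130); print(n,a,m.sum(),P[m][:,2].mean().round(2))
s=get_state();p=np.array(s['ee_pos'])
A=[1.45,1.25,1.05,.85,.65,.45,.25,.1,0,-.08]; off=p-bar(0,1.6)
print(off); plan([(*(np.array(bar(0,a))+off),CY,.35) for a in A])
```

```text
scene -90 346 72.84
scene -40 491 73.58
scene 20 520 73.47
top -90 371 73.74
top -40 493 74.07
top 20 490 74.36
[  2.69505604  -1.11783641 -15.18034968]
twist [[0,0.002,0],[0,0,0],[0,0,0],[0,0,0],[0,0,0],[0,0,0],[0,0,0],[0,0,0],[0,0,0],[0,0,0]] 
dp [[-0.014,0,0.037],[-0.011,0,0.051],[0.001,0,0.053],[0.01,0,0.051],[0.021,0,0.048],[0.029,0,0.043],[0.038,0,0.037],[0.033,0,0.022],[0.023,0,0.012],[0.019,0,0.008]] 
jaw [0.35,0.35,0.35,0.35,0.35,0.35,0.35,0.35,0.35,0.35]
```

The lid lies flat (same heights as at the start). Now I'll swing the latch home.

Emit:
{"name": "step_arm", "arguments": {
  "twist": [
    [0,0,0],
    [0,0,0],
    [0,0,0],
    [0,0,0],
    [0,0,0],
    [0,0,0],
    [0,0,0],
    [0,0,0],
    [0,0,0],
    [0,0,0]
  ],
  "dp": [
    [-0.014,0,0.037],
    [-0.011,0,0.051],
    [0.001,0,0.053],
    [0.01,0,0.051],
    [0.021,0,0.048],
    [0.029,0,0.043],
    [0.038,0,0.037],
    [0.033,0,0.022],
    [0.023,0,0.012],
    [0.02,0,0.008]
  ],
  "jaw": [0.35,0.35,0.35,0.35,0.35,0.35,0.35,0.35,0.35,0.35]
}}

```text
t: 40.65
ee_pos: [398.3, -224.8, 15.2]
orientation: [0.999, -0.053, -0.003, -0.0]
ft_force: [-13.7, 3.4, 16.3]
grip_width: 36.7
gripper_force: 34.2
```

Emit:
{"name": "step_arm", "arguments": {
  "twist": [
    [0,0,0]
  ],
  "dp": [
    [0,0,0]
  ],
  "jaw": [0.35]
}}

```text
t: 40.78
ee_pos: [398.3, -224.9, 15.3]
orientation: [0.999, -0.053, -0.003, -0.0]
ft_force: [-6.8, 4.0, 5.9]
grip_width: 36.8
gripper_force: 34.1
```

Run:
```python
from h import *
s=get_state(); print(s['ee_pos'],s['grip_width'],s['gripper_force'],s['ft_force']); off=np.array([2.7,-1.1,-15.2])
for a in(.1,0,-.08): print(a,np.array(bar(0,a))+off)
```

```text
[ 398.26548554 -224.85003278   15.30014498] 36.84287760758582 34.094383120536804 [-6.82962597  4.00668774  5.89428242]
0.1 [ 392.79642011 -224.22635551   17.07718472]
0 [ 396.29059289 -224.59977486   15.3       ]
-0.08 [ 399.2021155  -224.91092686   14.13650347]
```

Emit:
{"name": "step_arm", "arguments": {
  "twist": [
    [0,0,0],
    [0,0,0],
    [0,0,0],
    [0,0,0],
    [0,0,0],
    [0,0,0],
    [0,0,0]
  ],
  "dp": [
    [0.02,0,0.003],
    [0,0,0],
    [0,0,0],
    [-0.02,0,0],
    [0,0,-0.1],
    [0,0,-0.3],
    [0,0,-0.3]
  ],
  "jaw": [0.35,0.35,0.7,0.7,0.7,0.7,0.7]
}}

```text
t: 41.65
ee_pos: [402.0, -226.9, 123.1]
orientation: [0.999, -0.053, 0.002, 0.002]
ft_force: [0.0, -1.1, 0.1]
grip_width: 59.8
gripper_force: 0.0
```

Run:
```python
from h import *
s=get_state(); print(s['ee_pos'],s['grip_width'],s['ft_force'])
plan([(325,-216,150,CY,1.0,2)])
```

```text
[ 401.97777304 -226.88819548  123.07389118] 59.80105366278991 [ 0.02300473 -1.07426752  0.14923415]
twist [[0.001,-0.001,0],[0.001,-0.001,0],[0,0,0],[0,0,0]] 
dp [[-0.259,-0.008,-0.091],[-0.259,-0.009,-0.09],[0,0,0],[0,0,0]] 
jaw [1.0,1.0,1.0,1.0]
```

Same viewpoint as for the earlier latch picture, so I can compare.

Emit:
{"name": "step_arm", "arguments": {
  "twist": [
    [0,0,0],
    [0,0,0],
    [0,0,0],
    [0,0,0]
  ],
  "dp": [
    [-0.259,-0.008,-0.09],
    [-0.259,-0.008,-0.09],
    [0,0,0],
    [0,0,0]
  ],
  "jaw": [0.8,1,1,1]
}}

```text
t: 42.15
ee_pos: [325.0, -216.2, 148.7]
orientation: [0.999, -0.054, 0.002, 0.002]
ft_force: [0.7, 0.2, 0.2]
grip_width: 85.2
gripper_force: 0.0
```

Run:
```python
from h import *
c=snap('wrist');P=cloud(c);h=cv2.cvtColor(c['color'],cv2.COLOR_RGB2HSV); print(c['xyz'],get_state()['ee_pos'])
o=(h[...,0]<16)&(h[...,1]>150)&(h[...,2]>60);o[230:]=0;v,u=np.nonzero(o)
for r in range(v.min(),v.max()+1,3):
    uu=np.nonzero(o[r])[0]
    if len(uu): print(r,uu.min(),uu.max(),np.median(P[r,uu],0).round(1),pts(c,[(uu.mean(),r)],30.5)[0].round(1))
a=cv2.resize(c['color'][20:150,170:340,::-1],(400,300)); s=snap('scene')['color'][:,:,::-1]
t=snap('top')['color'][60:270,40:460,::-1]
cv2.imwrite('pics/f.png',np.vstack([np.hstack([a,cv2.resize(s,(400,300))]),cv2.resize(t,(800,300))]))
```

```text
[ 395.343588   -222.92972549  291.92108824] [ 324.92143311 -215.87158375  148.14834741]
79 232 272 [ 411.1 -220.2   70.3] [ 414.1 -224.4   30.5]
82 231 274 [ 409.2 -225.3   71.3] [ 411.7 -225.8   30.5]
85 231 274 [ 408.1 -217.    71. ] [ 409.6 -225.    30.5]
88 231 274 [ 405.3 -224.9   71.6] [ 407.3 -225.3   30.5]
91 231 274 [ 403.5 -224.7   71.7] [ 405.1 -225.1   30.5]
94 231 274 [ 401.7 -224.5   71.7] [ 402.8 -224.8   30.5]
97 231 274 [ 399.7 -223.7   71.7] [ 400.6 -224.6   30.5]
100 231 274 [ 397.8 -224.1   71.9] [ 398.3 -224.3   30.5]
103 231 274 [ 395.9 -223.9   72.1] [ 396.  -224.1   30.5]
106 229 276 [ 394.1 -223.1   71.8] [ 393.7 -223.8   30.5]
109 229 276 [ 392.  -223.5   71.4] [ 391.4 -223.6   30.5]
112 229 275 [ 390.1 -218.6   36.2] [ 389.2 -222.5   30.5]
115 262 270 [ 385.8 -233.6   34.9] [ 385.7 -233.8   30.5]
```

View pics/f.png

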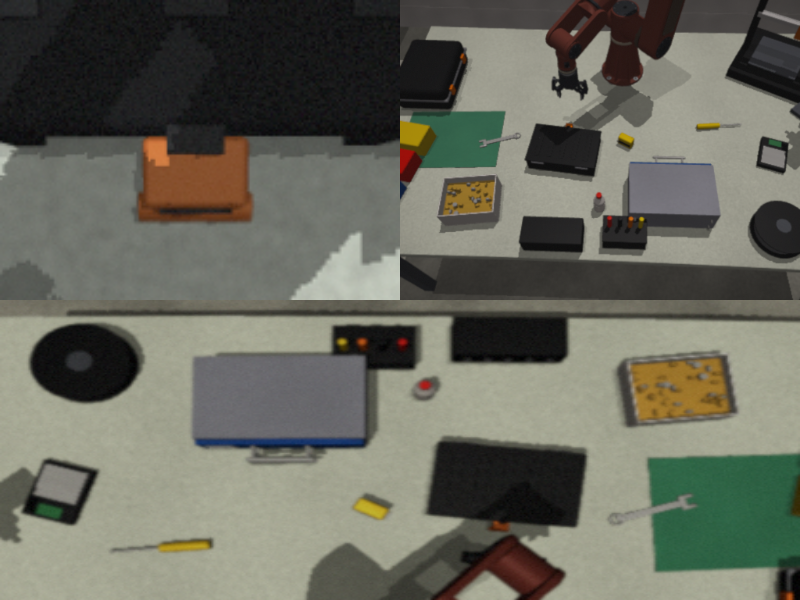

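The final view shows the latch hanging as it did at the start, the lid flat, the drawer shut and the bystanders unmoved.

```bash
python3 -c "
from rig import *
print(finish_job())"
```

```text
the job is handed in; nothing more can be done
None
```

I handed the job in at about 42 s: both star knobs lie in the orange bay and the one clamp block in the blue bay, with the drawer shut, the lid closed and the latch swung home (checked in the last camera views; no verdict was returned).

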